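# Show a reagent bottle to the inspection camera and lay it in its kit case

## Task

Pick up the flat white bottle that lies on the table and record it with the small inspection camera: hold its underside squarely to the lens, then the cap end, then the base end, each on the lens axis about 6 cm from the lens and kept still there for about a second, without the bottle touching the camera. Then lay it, same side down as at the start, in the bottle-shaped recess of the open kit case with its cap in the narrow part, fully down on the recess floor; do not drop it, and leave the jar, the beaker and the spare bottle where they are.

Things in the scene. Friction and masses are not known exactly. Their poses are not given: they have to be found in the camera images.
- bottle: Flat white plastic bottle lying on a broad side, about 160 g: body 100 long (own x) x 54 wide (y) x 38 mm thick (z), edges rounded 6 mm, plus a black cap of 30 mm diameter in the middle of one end; 134 mm in all. Origin: centre of the body's underside (the labelled broad face it lies on); x points to the cap, z out of the upper broad face. Grip its upper part across the width, at the origin.
- bottle_cap_end (a point): Middle of the outer face of the cap, 84 mm from the bottle's origin along its x and 19 mm along its z.
- bottle_base_end (a point): Middle of the flat base of the bottle (the end without cap), -50 mm along the bottle's x and 19 mm along its z.
- lens: Lens of the inspection camera: glass disc in a black ring of 54 mm diameter on a grey head 66 x 72 x 52 mm, fixed on a grey foot 130 x 120 mm, 150 mm above the table. Origin: centre of the glass. z is the viewing direction, sloping 45 degrees upward out of the lens; y is level; x slopes. The head lies behind the lens (z below 0).
- recess (a point): Floor point of the free bottle-shaped recess in the black foam of the fixed grey kit case (220 x 260 mm, rim 42 mm high), 26 mm above the table: the bottle's origin belongs here. x points to the narrow cap part, towards the opened lid; z up. Wide part 106 x 62 mm (x -53 to +53), then cap part 40 long x 42 wide; all 12 mm deep (foam top 38 mm above the table).
- jar: White round jar with black lid, 72 mm diameter, 75 mm tall, standing on the table; leave it. Origin: centre of its underside.
- beaker: Open steel beaker, 72 mm diameter, 70 mm tall, standing on the table; leave it. Origin: centre of its underside.
- spare_bottle: Square white bottle, 100 x 46 x 46 mm, lying in the other recess of the case; leave it. Origin: centre of its underside, x to its cap.
- reader: The inspection camera's fixed foot, with its column and head. Origin: on the table straight below the lens.

How it is judged:
By the outcome, as a careful person would: the job done as asked, in the order asked, and still so for the second after the job is handed in, with the robot touching nothing.
It also fails if it takes over 69 s, if anything falls off the work surface, if the arm or the gripper's body presses on something with over 40 N, if the wrist force passes 120 N, or if a joint passes its speed limit or range.

## Robot

A 6-joint arm with a two-finger parallel gripper is mounted at the origin on the work surface. World frame = base frame: x ahead of the robot, y to its left, z up, the work surface at z = 0. Lengths are in m, angles in rad, forces in N, time in s.
With the tool pointing down it reaches from about 0.3 to 1 m from the base axis. Payload 5.1 kg.
Tool frame: the origin (TCP) lies on the centre line of the jaws, within the pads' length; the fingertips stand 17 mm ahead of it and the grasp point (between the pads) lies 2 mm behind it; z points along the fingers, y is the line along which they close (so a half turn about z gives the same grasp; the last joint's range is limited). The gripper opens to 95 mm and grips with 3 to 60 N. Pads are 20 mm wide; open, the fingers measure 119 mm over their backs; the gripper's body (75 mm by 180 mm) begins 59 mm behind the grasp point.
Start: joints at [1.097, 0.124, 1.65, -0, 1.367, -0.083], TCP at [0.248, 0.601, 0.232] pointing down, gripper open.
Joint ranges: [-2.61, 2.61], [-1.02, 2.33], [0.03, 2.71], [-1.35, 4.49], [0.32, 2.68], [-2.91, 2.91]. Speed limits (rad/s): [2.57, 2.57, 3.14, 3.14, 3.14, 3.14].

## Interface

Orientations are given as a 3x3 rotation matrix whose columns are the frame's x, y, z axes.
In Python, from bench import * gives the robot as it stands.
- The arm moves only by the shell command python3 -m handwheel 'ROWS' [OPENING] [FORCE]. ROWS is JSON, a list of rows, each a list of 2 entries, a list of its own where there are three numbers: the shift along the tool's x, y, z each as a share of 0.03 m, from -1 to 1, then the turn about the tool's z as a share of 4 degrees, from -1 to 1. A call has 1 to 20 rows; each row shifts and turns the commanded pose from where the row before left it, along the tool's axes as they then stand; what a row does not reach is not made up. A row lasts 1/10 s, in which the tool goes at most 50 mm and 8.59 degrees, less where a joint would pass 70% of its speed; a pose out of reach is approached as far as the arm can. A call with a number of a shift or a turn outside -1 to 1 is refused whole. A call with a gripper value outside its range is refused whole. OPENING is the closure, from -1 (fully open) to 1 (shut), set as the call begins (- or left out, the last holds). The fingers move at their own pace and stop on an object; FORCE is the grip in N (left out, the last holds). Time passes only in rows, so rows that do not move let the fingers close. It gives the time, the measured TCP pose, the force, the opening and the grip force at its end, in the units of the state.
- state(): the state, without advancing time (a new reading comes with each control period).
- capture(name): name is "scene" or "top" or "wrist"; returns (picture, depth): 384x512x3 uint8, red, green, blue; 384x512 float32, m along the optical axis (not along the pixel's ray), 0 where there is no reading.
- camera_model(name): a dict with "intrinsics" (3x3 intrinsics, pixels), "dist_coeffs" ([k1, k2, p1, p2, k3] as OpenCV has them; the pictures are not rectified), "pose" (4x4, takes a point from camera to world coordinates). Camera axes: x right, y up, looking along -z (the intrinsics and any distortion apply to the point x, -y, -z); pixel columns grow to the right and rows downward; lengths in m; the calibration is good to about 2 mm. A picture is of the moment at which its call begins: read the wrist's pose just before it. camera_model takes no time and is no camera call; for the wrist camera it gives the pose at the moment of the call.
- hand_in(): hands the job in; it is judged then, once.
Trained networks look in the newest picture that a camera, given by its name, has taken for a name from the list of things; names that differ only in an ending like _2 or _b are one class to them, and where a whole thing is asked for, a point or a joint stands for the part that bears it (a point fixed in the world has none). Each returns a list of dicts, best first, with "confidence" (0 to 1); they miss things now and then, are a little off and sometimes report something else, mostly with a low value. They report only what shows in the picture. A call takes as long as a camera call.
- recognise(camera, label): "point" ([column, row] as shares, 0 to 1, of the picture: columns of its width, rows of its height, amid what is visible of it).
The state is a dict: "time_s": time; "joints": joint angles; "qd": joint speeds; "effort": joint torques, N m; "tool_pos": TCP position; "tool_rot": TCP orientation; "contact_force": force on the tool from outside, world axes, zero at the start; "wrist_torque": the same for the moment, N m; "finger_gap": finger opening in m; "gripper_force": force on a finger pad.
Only numpy, scipy, OpenCV 4.12 (cv2) and the standard library are available. Lean on these libraries where they do the work, as an engineer would, in place of code of your own. Each camera call takes 0.05 s, during which the arm holds its last target. There are 200 camera calls.

## Working session

There is one attempt and no reset: what is moved stays moved. The work goes in short steps, Python scripts to look and compute and a shell command to move; the robot and the scene stay as the last step left them, time stands still between calls to the robot, and variables do not carry over. Pictures are saved under pics/ and viewed, at most 10 in all, crops included, and the job is handed in when it is done.

```bash
ls -la; python3 -m handwheel; python3 -m handwheel '[[[0,0,0],[0,0,0]]]'; mkdir -p pics
cat > h.py <<'E'
from bench import *
import numpy as np, cv2
def shot(n,f):
    m=camera_model(n); p,d=capture(n); cv2.imwrite(f'pics/{f}.png',p[:,:,::-1]); np.savez(f'pics/{f}.npz',d=d,p=p,K=m['intrinsics'],D=m['dist_coeffs'],T=m['pose']); return m,p,d
def load(f):
    z=np.load(f'pics/{f}.npz'); return dict(intrinsics=z['K'],dist_coeffs=z['D'],pose=z['T']),z['p'],z['d']
def cloud(m,d):
    h,w=d.shape; u,v=np.meshgrid(np.arange(w),np.arange(h))
    q=cv2.undistortPoints(np.stack([u,v],-1).reshape(-1,1,2).astype(float),np.array(m['intrinsics']),np.array(m['dist_coeffs'])).reshape(h,w,2)
    c=np.stack([q[...,0]*d,-q[...,1]*d,-d,np.ones_like(d)],-1)
    return (c@np.array(m['pose']).T)[...,:3]
E
python3 - <<'E'
from h import *
np.set_printoptions(precision=4,suppress=True)
ims=[]
for n in ['top','scene']:
    m,p,d=shot(n,n+'0'); P=cloud(m,d); ims.append(p); print(n,np.array(m['pose'])[:3,3])
    for l in ['bottle','bottle_cap_end','lens','recess','jar','beaker','spare_bottle','reader']:
        for r in recognise(n,l)[:2]:
            c=int(r['point'][0]*512);w=int(r['point'][1]*384); print(l,round(r['confidence'],2),c,w,P[min(w,383),min(c,511)])
cv2.imwrite('pics/a.png',cv2.resize(np.vstack([ims[0],ims[1]])[:,:,::-1],(400*1,600)))
print(state()['tool_rot'],state()['time_s'])
E
```

```text
total 12
drwxr-xr-x  3 agent agent 4096 Nov 30 03:01 .
drwxr-xr-x 23 root  root  4096 Nov 30 03:01 ..
drwxr-xr-x  2 agent agent 4096 Nov 30 03:01 pics
top [0.4641 0.0308 1.2607]
bottle 0.97 391 205 [ 0.4704 -0.3064  0.0397]
bottle_cap_end 0.88 389 207 [ 0.4651 -0.3018  0.0377]
recess 0.96 121 150 [0.6133 0.4146 0.0107]
jar 0.6 343 151 [ 0.607  -0.1754  0.0754]
beaker 0.62 313 194 [ 0.4983 -0.1072  0.0051]
spare_bottle 0.95 110 201 [0.4741 0.4225 0.0687]
spare_bottle 0.16 238 170 [0.5494 0.0882 0.1654]
reader 0.9 239 169 [0.5518 0.0858 0.1648]
scene [1.2504 0.2284 0.8649]
bottle 0.87 162 164 [ 0.4794 -0.2999  0.039 ]
bottle_cap_end 0.64 162 164 [ 0.4794 -0.2999  0.039 ]
lens 0.8 288 191 [0.5931 0.1003 0.1663]
recess 0.82 407 282 [0.6534 0.4173 0.0146]
recess 0.48 162 162 [ 0.4689 -0.3056  0.0362]
jar 0.95 177 206 [ 0.6394 -0.1727  0.0706]
beaker 0.95 225 182 [ 0.4756 -0.1066  0.0201]
spare_bottle 0.82 416 217 [0.4925 0.4151 0.0706]
reader 0.72 288 215 [0.5379 0.095  0.0167]
[[-0.9246  0.381   0.    ]
 [ 0.381   0.9246  0.    ]
 [ 0.      0.     -1.    ]] 0.9invalid input
validation failed for argument at $[0]...
```

View pics/top0.png

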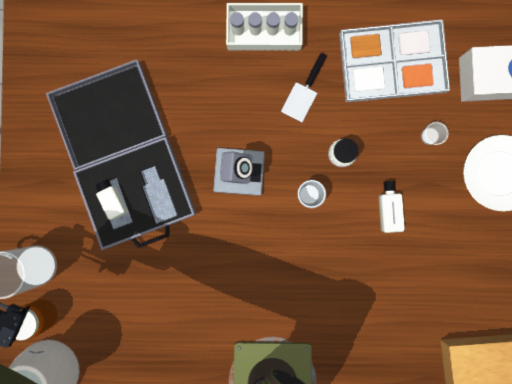

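View pics/scene0.png

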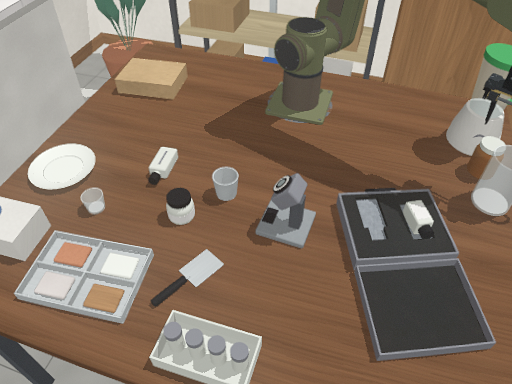

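```bash
python3 - <<'E'
from h import *
np.set_printoptions(precision=4,suppress=True)
_,a,da=load('top0');_,b,db=load('scene0')
A=cv2.resize(a[140:205,200:280],None,fx=5,fy=5,interpolation=3);B=cv2.resize(b[165:250,245:325],None,fx=5,fy=5,interpolation=3)
H=max(A.shape[0],B.shape[0]);im=np.zeros((H,800,3),np.uint8);im[:A.shape[0],:400]=A;im[:B.shape[0],400:]=B
cv2.imwrite('pics/lens.png',im[:,:,::-1])
for n in ['top0','scene0']:
    m,p,d=load(n);P=cloud(m,d).reshape(-1,3)
    s=P[(abs(P[:,0]-.56)<.09)&(abs(P[:,1]-.09)<.09)&(P[:,2]>.1)]
    print(n,len(s),s.min(0),s.max(0))
    # ransac planes
    rng=np.random.default_rng(0)
    q=s
    for k in range(4):
        best=None
        for i in range(1500):
            t=q[rng.choice(len(q),3,False)];nn=np.cross(t[1]-t[0],t[2]-t[0]);l=np.linalg.norm(nn)
            if l<1e-5: continue
            nn/=l;c=abs((q-t[0])@nn)<.002
            if best is None or c.sum()>best.sum(): best=c
        t=q[best];c=t.mean(0);nn=np.linalg.svd(t-c)[2][2];nn*=np.sign(nn[2]);print(best.sum(),c,nn,np.degrees(np.arctan2(nn[1],nn[0])))
        q=q[~best]
        if len(q)<30:break
    for nm,(x,y) in dict(bottle=(.46,-.3),jar=(.62,-.175),beaker=(.49,-.107),foot=(.54,.09)).items():
        z0=.025 if nm!='foot' else .008
        t=P[(abs(P[:,0]-x)<.09)&(abs(P[:,1]-y)<.055+.03*(nm=='foot'))&(P[:,2]>z0)]
        r=cv2.minAreaRect(t[:,:2].astype(np.float32)); print(nm,len(t),r,np.percentile(t[:,2],[50,95]))
E
```

```text
top0 896 [0.5209 0.058  0.1159] [0.595  0.1353 0.1708]
254 [0.5607 0.1167 0.154 ] [0.0683 0.6906 0.72  ] 84.35235305876432
229 [0.5569 0.0764 0.1512] [-0.05   -0.7147  0.6976] -94.00547622283646
175 [0.5564 0.0878 0.1493] [-0.0436 -0.7043  0.7086] -93.5449931845138
60 [0.558 0.082 0.155] [ 0.0231 -0.5643  0.8252] -87.65892358480302
bottle 905 ((0.46798354387283325, -0.3113740384578705), (0.13327927887439728, 0.05471978336572647), 4.136410713195801) [0.0364 0.0406]
jar 647 ((0.6076703071594238, -0.17972703278064728), (0.06861578673124313, 0.06730745732784271), 84.04084014892578) [0.0729 0.0774]
beaker 274 ((0.5285465717315674, -0.1058901995420456), (0.07027985900640488, 0.13428980112075806), 70.36515808105469) [0.0651 0.072 ]
foot 2947 ((0.5436933636665344, 0.09907694160938263), (0.1463588923215866, 0.1502540409564972), 86.35476684570312) [0.1446 1.2607]
scene0 969 [0.5258 0.0562 0.1005] [0.5985 0.136  0.1708]
262 [0.5944 0.0949 0.1321] [ 0.9958 -0.091   0.0141] -5.219937579257656
263 [0.5627 0.1181 0.1532] [0.0514 0.7017 0.7107] 85.81028599068117
153 [0.5607 0.0767 0.1527] [-0.0339 -0.6991  0.7142] -92.77737762043172
108 [0.5711 0.0874 0.1514] [-0.0605 -0.7012  0.7104] -94.93518366266669
bottle 529 ((0.4703376889228821, -0.3091696500778198), (0.13478733599185944, 0.05400978773832321), 4.102624416351318) [0.0372 0.0407]
jar 725 ((0.6147817373275757, -0.18191011250019073), (0.0698573887348175, 0.0678413063287735), 65.19306945800781) [0.0708 0.0766]
beaker 572 ((0.5000696182250977, -0.09522895514965057), (0.07222963869571686, 0.07092192769050598), 43.90071105957031) [0.0529 0.071 ]
foot 2697 ((0.5607483386993408, 0.09546270221471786), (0.13111059367656708, 0.12254328280687332), 87.18062591552734) [0.0211 0.1621]
```

View pics/lens.png

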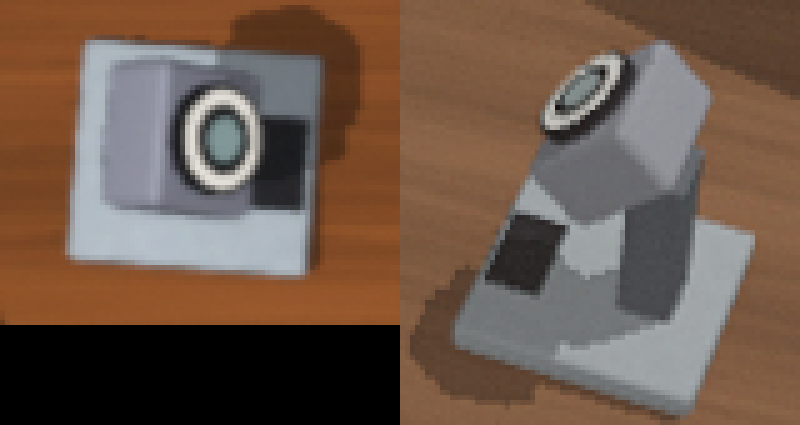

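```bash
cat > s.py <<'E'
from bench import *
import numpy as np
np.set_printoptions(precision=4,suppress=True)
s=state();R=np.array(s['tool_rot']);print(s['time_s'],'p',np.array(s['tool_pos']),'q',np.array(s['joints']),'F',np.array(s['contact_force']),'gap',s['finger_gap'],s['gripper_force']);print(R)
E
python3 -m handwheel '[[[0,1,-1],0],[[0,1,-1],0],[[0,1,-1],0],[[0,1,-1],0],[[0,1,-1],0],[[0,1,-1],0],[[0,1,-1],0],[[0,1,0],0],[[0,1,0],0],[[0,1,0],0],[[0,1,0],0],[[0,1,0],0],[[0,1,0],0],[[0,1,0],0],[[0,1,0],0]]'; python3 s.py
```

```text
time_s: 2.4
tool_pos: [0.3772, 0.9152, 0.402]
tool_rot: [[-0.925, 0.379, 0.033], [0.381, 0.921, 0.079], [-0.0, 0.086, -0.996]]
contact_force: [-0.5, 0.4, 0.4]
finger_gap: 0.0954
gripper_force: 0.0
2.4 p [0.3772 0.9152 0.402 ] q [ 1.1245  1.0776  0.0252  0.0048  1.9529 -0.0536] F [-0.4954  0.4065  0.3986] gap 0.09543063735454246 0.0
[[-0.9246  0.3794  0.033 ]
 [ 0.3808  0.9212  0.0793]
 [-0.0003  0.0859 -0.9963]]
```

```bash
python3 -m handwheel '[[[0,1,0],0],[[0,1,0],0],[[0,1,0],0],[[0,1,0],0],[[0,1,0],0]]'; python3 s.py
```

```text
time_s: 2.9
tool_pos: [0.3923, 0.9518, 0.3672]
tool_rot: [[-0.925, 0.375, 0.064], [0.381, 0.911, 0.156], [-0.0, 0.169, -0.986]]
contact_force: [-0.2, 0.4, 0.4]
finger_gap: 0.0948
gripper_force: 0.0
2.9 p [0.3923 0.9518 0.3672] q [ 1.1253  1.1163  0.0252  0.0095  1.8306 -0.0514] F [-0.2343  0.3604  0.4229] gap 0.09480270139570661 0.0
[[-0.9246  0.3755  0.0644]
 [ 0.381   0.9113  0.1561]
 [-0.0001  0.1688 -0.9856]]
```

```bash
python3 -m handwheel '[[[0,-1,-0.1],0],[[0,-1,-0.1],0],[[0,-1,-0.1],0],[[0,-1,-0.1],0],[[0,-1,-0.1],0],[[0,-1,-0.1],0],[[0,-1,-0.1],0],[[0,-1,-0.1],0],[[0,-1,-0.1],0],[[0,-1,-0.1],0],[[0,-1,-0.1],0],[[0,-1,-0.1],0],[[0,-1,-0.1],0],[[0,-1,-0.1],0],[[0,-1,-0.1],0],[[0,-1,-0.1],0],[[0,-1,-0.1],0],[[0,-1,-0.1],0],[[0,-1,-0.1],0],[[0,-1,-0.1],0]]' >/dev/null; python3 s.py
python3 -m handwheel '[[[0,-1,0],0],[[0,-1,0],0],[[0,-1,0],0],[[0,-1,0],0],[[0,-1,0],0]]' >/dev/null; python3 s.py
```

```text
4.9 p [0.1711 0.4141 0.3314] q [ 1.0451 -0.4991  2.0299  0.0226  1.4416 -0.136 ] F [ 0.8141 -0.4972  1.2339] gap 0.09507684759857078 0.0
[[-0.9246  0.3753  0.0651]
 [ 0.3809  0.9112  0.1569]
 [-0.0005  0.1699 -0.9855]]
5.4 p [0.1147 0.2773 0.3062] q [ 0.9658 -0.9256  2.2933  0.0354  1.6069 -0.2103] F [0.3363 0.3049 0.6668] gap 0.09529173113557099 0.0
[[-0.9247  0.375   0.0654]
 [ 0.3806  0.9113  0.1568]
 [-0.0008  0.1699 -0.9855]]
```

```bash
python3 -m handwheel '[[[0,-1,0],0],[[0,-1,0],0],[[0,-1,0],0],[[0,-1,0],0]]' >/dev/null; python3 s.py
```

```text
5.8 p [0.0977 0.2352 0.3013] q [ 0.9356 -1.0238  2.3353  0.0271  1.72   -0.2391] F [ 0.6183  0.2425 -0.148 ] gap 0.09503214283749455 0.0
[[-0.9247  0.3783  0.0436]
 [ 0.3808  0.9188  0.1043]
 [-0.0006  0.113  -0.9936]]
```

```bash
cat > k.py <<'E'
import numpy as np
from scipy.optimize import least_squares
from scipy.spatial.transform import Rotation as Ro
S=[([1.097,.124,1.65,0,1.367,-.083],[.248,.601,.232]),([1.1245,1.0776,.0252,.0048,1.9529,-.0536],[.3772,.9152,.402]),([1.1253,1.1163,.0252,.0095,1.8306,-.0514],[.3923,.9518,.3672]),([1.0451,-.4991,2.0299,.0226,1.4416,-.136],[.1711,.4141,.3314]),([.9658,-.9256,2.2933,.0354,1.6069,-.2103],[.1147,.2773,.3062]),([.9356,-1.0238,2.3353,.0271,1.72,-.2391],[.0977,.2352,.3013])]
RZ=lambda a:Ro.from_euler('z',a).as_matrix()
RY=lambda a:Ro.from_euler('y',a).as_matrix()
def fk(q,p):
    a,yo,h,l2,l3,e,lt,w=p
    A=RZ(q[0]);B=RY(q[1]);C=B@RY(q[2])
    R4=A@C@RZ(q[3]);R5=R4@RY(q[4]);R=R5@RZ(q[5]+np.pi/2)
    x=A@(np.array([a,yo,h])+B@[0,0,l2]+C@[e,0,l3])+R5@[w,0,lt]
    return x,R
f=lambda p:np.concatenate([fk(q,p)[0]-x for q,x in S]+[.001*(np.array(p)-P0)])
P0=np.array([0,0.05,.15,.49,.55,0,.25,0])
sol=least_squares(f,P0);PP=sol.x
def ik(x,R,q0):
    lo=np.array([-2.61,-1.02,.03,-1.35,.32,-2.91]);hi=np.array([2.61,2.33,2.71,4.49,2.68,2.91])
    def g(q):
        y,Q=fk(q,PP);return np.concatenate([(y-x)*5,(Q-R).ravel()])
    s=least_squares(g,np.clip(q0,lo+.01,hi-.01),bounds=(lo,hi));return s.x,np.abs(s.fun).max()
if __name__=='__main__':
    np.set_printoptions(precision=3,suppress=True)
    print(PP,np.abs(sol.fun).max(),[fk(q,PP)[0]-x for q,x in S])
    print(fk(S[4][0],PP)[1])
    az=np.radians(-94);hz=np.array([np.cos(az),np.sin(az),0]);lz=(hz+[0,0,1])/2**.5;lx=np.cross([-hz[1],hz[0],0],lz)
    L=np.array([.56,.074,.15])
    for nm,tz,bx,d in [('under',-lz,None,.06),('cap',(hz-[0,0,1])/2**.5,-lz,.06),('base',(hz-[0,0,1])/2**.5,lz,.06)]:
        for sg in (1,-1):
            b=bx if bx is not None else (hz*-1-[0,0,1])*0+ (np.array([0,0,1])-hz*1)/2**.5*1
            if bx is None: b=-(hz-[0,0,1])/2**.5
            tx=sg*b;R=np.stack([tx,np.cross(tz,tx),tz],1)
            o=L+lz*.06 if nm=='under' else L+lz*(.06+(.084 if nm=='cap' else .05))+tz*.019
            x=o-tz*.024
            best=min((ik(x,R,np.array(q0)) for q0 in [[.1,0,1.7,0,1.4,0],[.1,0,1.7,1.5,1.4,1],[.1,0,1.7,-1,1.4,1],[.1,0,1.7,1.5,1.4,-1.5],[.1,0,1.7,-1,1.4,-2],[.1,0,1.7,3,1.4,2],[.1,0,1.7,3,1.4,-2]]),key=lambda t:t[1])
            print(nm,sg,o,x,best[0],best[1])
E
python3 k.py
```

```text
[0.001 0.054 0.224 0.452 0.613 0.043 0.275 0.001] 7.355404007154445e-05 [array([-0.,  0., -0.]), array([-0.,  0., -0.]), array([ 0.,  0., -0.]), array([ 0., -0.,  0.]), array([ 0., -0., -0.]), array([-0.,  0.,  0.])]
[[-0.925  0.375  0.065]
 [ 0.381  0.911  0.157]
 [-0.001  0.17  -0.985]]
under 1 [0.557 0.032 0.192] [0.556 0.015 0.209] [-0.413  0.039  1.921  0.73   1.523 -0.511] 7.077671781985373e-16
under -1 [0.557 0.032 0.192] [0.556 0.015 0.209] [-0.413  0.039  1.921  0.73   1.523  2.63 ] 2.154284174660237e-09
cap 1 [ 0.552 -0.041  0.238] [ 0.553 -0.024  0.255] [ 0.201  0.039  1.839 -0.75   1.537  0.405] 1.6653345369377348e-15
cap -1 [ 0.552 -0.041  0.238] [ 0.553 -0.024  0.255] [ 0.201  0.039  1.839 -0.75   1.537 -2.736] 6.591949208711867e-16
base 1 [ 0.554 -0.017  0.214] [ 0.555 -0.     0.231] [ 0.24   0.08   1.838 -0.74   1.532 -2.682] 1.1102230246251565e-15
base -1 [ 0.554 -0.017  0.214] [ 0.555 -0.     0.231] [ 0.24   0.08   1.838 -0.74   1.532  0.46 ] 5.551115123125783e-16
```

```bash
cat > sim.py <<'E'
from k import *
lo=np.array([-2.61,-1.0238,.0252,-1.35,.32,-2.91]);hi=np.array([2.61,2.33,2.71,4.49,2.68,2.91])
def step(q,sh,turn=0,k=.3):
    x,R=fk(q,PP);xt=x+R@(np.array(sh)*.03);Rt=R@RZ(np.radians(4*turn))
    def g(z):
        y,Q=fk(z,PP);return np.concatenate([(y-xt),k*Ro.from_matrix(Rt@Q.T).as_rotvec()])
    return least_squares(g,np.clip(q,lo+1e-6,hi-1e-6),bounds=(lo,hi),xtol=1e-7,ftol=1e-7).x
tilt=lambda q:np.degrees(np.arccos(-fk(q,PP)[1][2,2]))
if __name__=='__main__':
    np.set_printoptions(precision=3,suppress=True)
    for k in (.1,.2,.3,.5,.8):
        q=np.array(S[1][0]);
        for i in range(5): q=step(q,[0,1,0],k=k)
        a=(tilt(q),fk(q,PP)[0],q)
        q=np.array(S[4][0])
        for i in range(4): q=step(q,[0,-1,0],k=k)
        print(k,*a,'|',tilt(q),fk(q,PP)[0])
E
python3 sim.py
```

```text
0.1 32.27486704936153 [0.426 1.033 0.435] [ 1.125  1.086  0.025  0.029  1.468 -0.05 ] | 6.876168591266211 [0.074 0.177 0.296]
0.2 24.99387558817014 [0.415 1.006 0.414] [ 1.125  1.091  0.025  0.023  1.59  -0.05 ] | 2.478190811864607 [0.081 0.196 0.298]
0.3 18.736251813249602 [0.405 0.983 0.396] [ 1.125  1.098  0.025  0.017  1.692 -0.05 ] | 1.2258754058936068 [0.088 0.212 0.299]
0.5 11.749736194485088 [0.395 0.958 0.376] [ 1.125  1.109  0.025  0.011  1.803 -0.051] | 5.417555758535265 [0.096 0.231 0.301]
0.8 7.958569947178907 [0.389 0.944 0.366] [ 1.125  1.116  0.025  0.008  1.862 -0.052] | 7.790330670389606 [0.1   0.241 0.301]
```

```bash
cat > g.py <<'E'
from sim import *
import bench,json
np.set_printoptions(precision=3,suppress=True)
def cur(): return np.array(bench.state()['joints'])
def push(q,az,n,turn=0,el=0,rnd=1,stop=None):
    """push along world azimuth az (deg) elev el relative; comps scaled to max 1"""
    rows=[]
    for i in range(n):
        R=fk(q,PP)[1];u=np.array([np.cos(np.radians(az)),np.sin(np.radians(az)),np.tan(np.radians(el))])
        t=R.T@u;t=np.round(t/abs(t).max(),rnd)
        rows.append([[float(v)+0 for v in t],turn]);q=step(q,t,turn,k=.62)
        if stop and stop(q):break
    return q,rows
def go(q,x,n,az=None,mx=1):
    """straight to TCP x in n rows with bounded shifts"""
    rows=[]
    return rows
def show(q,rows):
    y,R=fk(q,PP);print(json.dumps(rows).replace(' ','').replace('.0,',',').replace('.0]',']'));print(len(rows),'->',y,'tilt',tilt(q),'z',R[:,2],'xaz',np.degrees(np.arctan2(R[1,0],R[0,0])),'q',q)
def travel(q,x,turn=0,n=None):
    """go to x (world TCP); total turn (deg, about tool z) spread at <=4deg/row"""
    rows=[];left=turn
    x=np.array(x,float)
    for i in range(60):
        y,R=fk(q,PP);d=R.T@(x-y)/.03
        if abs(d).max()<.02 and abs(left)<.1:break
        s=min(1,1/max(abs(d).max(),1e-9),(5/3)*.98/max(np.linalg.norm(d),1e-9))
        t=np.round(d*s,2);w=np.clip(round(left/4,2),-1,1);left-=4*w
        rows.append([[float(v)+0 for v in t],float(w)+0]);q=step(q,t,w,k=.62)
    return q,rows
E
python3 - <<'E'
from g import *
q=cur()
q,r=push(q,247.6,6,-1,stop=lambda z:tilt(z)<.4);show(q,r)
y,R=fk(q,PP);x=np.degrees(np.arctan2(R[1,0],R[0,0]))%360
tu=-(184.1-x)
q2,r2=travel(q,[.452,-.3115,.10],tu);show(q2,r2)
E
```

```text
[[[0,-1,-0.1],-1],[[0.1,-1,-0.1],-1],[[0.1,-1,-0.1],-1],[[0.2,-1,-0.1],-1],[[0.3,-1,0],-1],[[0.4,-1,0],-1]]
6 -> [0.084 0.201 0.333] tilt 0.3550942877427449 z [ 0.003  0.006 -1.   ] xaz -178.3814431989151 q [ 0.927 -1.024  2.279  0.001  1.88  -0.671]
[[[-0.67,-1,0.44],-0.62],[[-0.58,-1,0.43],0],[[-0.56,-1,0.43],0],[[-0.55,-1,0.43],0],[[-0.54,-1,0.44],0],[[-0.54,-1,0.43],0],[[-0.54,-1,0.44],0],[[-0.54,-1,0.43],0],[[-0.54,-1,0.44],0],[[-0.54,-1,0.43],0],[[-0.53,-1,0.44],0],[[-0.54,-1,0.43],0],[[-0.53,-1,0.44],0],[[-0.54,-1,0.43],0],[[-0.53,-1,0.44],0],[[-0.54,-1,0.43],0],[[-0.53,-1,0.44],0],[[-0.54,-1,0.43],0],[[-0.39,-0.74,0.33],0]]
19 -> [ 0.452 -0.312  0.1  ] tilt 1.2663152528129178 z [-0.016 -0.016 -1.   ] xaz -175.90845958231017 q [-0.69   0.026  1.988 -0.024  1.13  -2.322]
```

```bash
python3 -m handwheel '[[[0,-1,-0.1],-1],[[0.1,-1,-0.1],-1],[[0.1,-1,-0.1],-1],[[0.2,-1,-0.1],-1],[[0.3,-1,0],-1],[[0.4,-1,0],-1]]' -1 >/dev/null; python3 s.py
python3 - <<'E'
from g import *
q=cur()
y,R=fk(q,PP);x=np.degrees(np.arctan2(R[1,0],R[0,0]))%360
q2,r2=travel(q,[.3,-.15,.25],-(184.1-x));show(q2,r2)
q2,r2=travel(q2,[.452,-.3115,.09]);show(q2,r2)
E
```

```text
6.4 p [0.083  0.1999 0.3335] q [ 0.9269 -1.0234  2.2786  0.      1.8863 -0.6752] F [-0.2229 -0.0178  0.0266] gap 0.09522464281949644 0.0
[[-0.9995 -0.0313  0.    ]
 [-0.0313  0.9995  0.0001]
 [-0.      0.0001 -1.    ]]
[[[-0.58,-1,0.23],-0.58],[[-0.48,-1,0.24],0],[[-0.44,-1,0.25],0],[[-0.41,-1,0.25],0],[[-0.39,-1,0.25],0],[[-0.37,-1,0.26],0],[[-0.37,-1,0.26],0],[[-0.37,-1,0.26],0],[[-0.37,-1,0.26],0],[[-0.37,-1,0.25],0],[[-0.37,-1,0.26],0],[[-0.37,-1,0.25],0],[[-0.37,-1,0.26],0],[[-0.06,-0.17,0.04],0]]
14 -> [ 0.3  -0.15  0.25] tilt 1.9587573621613248 z [-0.023 -0.025 -0.999] xaz -175.90587216188925 q [-0.596 -0.663  2.254 -0.034  1.555 -2.238]
[[[-0.86,-1,0.95],0],[[-0.85,-1,0.95],0],[[-0.86,-1,0.96],0],[[-0.85,-1,0.95],0],[[-0.86,-1,0.96],0],[[-0.52,-0.61,0.58],0]]
6 -> [ 0.452 -0.311  0.09 ] tilt 1.9587573075506817 z [-0.023 -0.025 -0.999] xaz -175.90587216493043 q [-0.684  0.039  1.993 -0.038  1.112 -2.31 ]
```

```bash
python3 -m handwheel '[[[-1,0,0],-0.58],[[-1,0,0],0],[[-1,0,0],0],[[-1,-1,0.3],0],[[-1,-1,0.3],0],[[-1,-1,0.3],0],[[-1,-1,0.3],0],[[-1,-1,0.3],0],[[-1,-1,0.3],0],[[-1,-1,0.3],0],[[-1,-1,0.3],0],[[0,-1,0.3],0],[[0,-1,0.3],0],[[0,-1,0.3],0],[[0,-1,0.5],0]]' -1 >/dev/null; python3 s.py
python3 - <<'E'
from g import *
q=cur()
q2,r2=travel(q,[.452,-.3115,.10]);show(q2,r2)
q2,r2=travel(q2,[.452,-.3115,.032]);show(q2,r2)
E
```

```text
7.9 p [ 0.4384 -0.1396  0.2195] q [-0.4244 -0.3085  2.0729 -0.0013  1.374  -2.0639] F [-0.2052 -0.4916  0.0643] gap 0.09521371758764577 0.0
[[-0.9976 -0.069   0.0024]
 [-0.069   0.9976 -0.0025]
 [-0.0022 -0.0026 -1.    ]]
[[[-0.01,-1,0.7],0],[[-0.01,-1,0.7],0],[[-0.01,-1,0.7],0],[[-0.01,-1,0.7],0],[[-0.01,-1,0.7],0],[[0,-0.74,0.51],0]]
6 -> [ 0.452 -0.312  0.1  ] tilt 0.19683975194781864 z [ 0.002 -0.002 -1.   ] xaz -176.0447898766858 q [-0.701  0.021  1.992 -0.     1.125 -2.341]
[[[0,0,1],0],[[0,0.01,1],0],[[0,0,0.26],0]]
3 -> [ 0.452 -0.311  0.032] tilt 0.19683975189412267 z [ 0.002 -0.002 -1.   ] xaz -176.0447898766854 q [-0.701  0.114  2.025 -0.     0.999 -2.34 ]
```

```bash
python3 -m handwheel '[[[-0.01,-1,0.7],0],[[-0.01,-1,0.7],0],[[-0.01,-1,0.7],0],[[-0.01,-1,0.7],0],[[-0.01,-1,0.7],0],[[0,-0.74,0.51],0],[[0,0,1],0],[[0,0,1],0],[[0,0,0.26],0],[[0,0,0],0]]' -1 >/dev/null; python3 s.py
python3 -m handwheel '[[[0,0,0],0],[[0,0,0],0],[[0,0,0],0],[[0,0,0],0],[[0,0,0],0]]' 1 30; python3 s.py|head -1
```

```text
8.9 p [ 0.4498 -0.3093  0.029 ] q [-0.7     0.1154  2.0291 -0.0017  0.9997 -2.339 ] F [-0.3848  0.5793 -0.256 ] gap 0.0949312569217939 0.0
[[-0.9976 -0.0691 -0.003 ]
 [-0.0691  0.9976  0.0006]
 [ 0.0029  0.0008 -1.    ]]
time_s: 9.4
tool_pos: [0.4502, -0.31, 0.0306]
tool_rot: [[-0.998, -0.069, -0.0], [-0.069, 0.998, -0.002], [0.0, -0.002, -1.0]]
contact_force: [0.4, 0.9, 0.3]
finger_gap: 0.0605
gripper_force: 0.0
9.4 p [ 0.4502 -0.31    0.0306] q [-0.7005  0.1126  2.029  -0.0017  0.9992 -2.3391] F [0.3869 0.854  0.3475] gap 0.0605064299033307 0.0
```

```bash
python3 -m handwheel '[[[0,0,0],0],[[0,0,0],0],[[0,0,0],0],[[0,0,-0.5],0],[[0,0,-1],0],[[0,0,-1],0],[[0,0,-1],0]]' 1 30; 
python3 - <<'E'
from g import *
q=cur()
m,r2=travel(q,[.30,.15,.33],53);show(m,r2)
m,r2=travel(m,[.068,.93,.35]);show(m,r2)
for el in (0,15,30):
    q2,r2=push(m,86,45,0,el,rnd=1,stop=lambda z:tilt(z)>44);show(q2,r2)
E
```

```text
time_s: 10.1
tool_pos: [0.4495, -0.3091, 0.1361]
tool_rot: [[-0.998, -0.069, -0.002], [-0.069, 0.998, 0.0], [0.002, 0.001, -1.0]]
contact_force: [0.9, -0.3, -1.0]
finger_gap: 0.0538
gripper_force: 30.0
[[[0.25,1,-0.41],1],[[0.33,1,-0.42],1],[[0.41,1,-0.43],1],[[0.49,1,-0.45],1],[[0.58,1,-0.46],1],[[0.68,1,-0.48],1],[[0.78,1,-0.51],1],[[0.91,1,-0.54],1],[[1,0.96,-0.56],1],[[1,0.84,-0.52],1],[[1,0.72,-0.49],1],[[1,0.62,-0.47],1],[[1,0.53,-0.45],1],[[0.55,0.24,-0.25],0.25]]
14 -> [0.3  0.15 0.33] tilt 0.12180078049415405 z [-0.002  0.    -1.   ] xaz 130.92918087789442 q [ 0.302 -0.674  2.13   0.001  1.688 -0.412]
[[[1,0.45,-0.03],0],[[1,0.45,-0.03],0],[[1,0.45,-0.03],0],[[1,0.45,-0.03],0],[[1,0.45,-0.02],0],[[1,0.45,-0.03],0],[[1,0.45,-0.02],0],[[1,0.45,-0.03],0],[[1,0.45,-0.02],0],[[1,0.45,-0.03],0],[[1,0.45,-0.02],0],[[1,0.46,-0.03],0],[[1,0.45,-0.02],0],[[1,0.46,-0.03],0],[[1,0.45,-0.02],0],[[1,0.46,-0.03],0],[[1,0.45,-0.02],0],[[1,0.46,-0.03],0],[[1,0.45,-0.02],0],[[1,0.46,-0.03],0],[[1,0.45,-0.02],0],[[1,0.46,-0.03],0],[[1,0.45,-0.02],0],[[1,0.46,-0.03],0],[[0.71,0.32,-0.02],0]]
25
[... 1201 characters left out ...]
3 ] tilt 44.98573973513336 z [ 0.049  0.705 -0.707] xaz 140.6181440914337 q [1.446 1.229 0.025 0.043 1.104 0.729]
[[[1,1,-0.8],0],[[1,1,-0.8],0],[[1,1,-0.8],0],[[1,1,-0.7],0],[[1,1,-0.7],0],[[1,1,-0.6],0],[[1,1,-0.6],0],[[1,1,-0.5],0],[[1,1,-0.5],0],[[1,1,-0.5],0],[[1,1,-0.4],0],[[1,1,-0.4],0],[[1,1,-0.3],0],[[1,1,-0.3],0],[[1,1,-0.3],0],[[1,1,-0.2],0],[[1,1,-0.2],0],[[1,1,-0.1],0],[[1,1,-0.1],0],[[1,1,-0.1],0],[[1,1,0],0],[[1,1,0],0],[[1,1,0],0],[[1,1,0.1],0],[[1,1,0.1],0],[[1,1,0.1],0],[[1,1,0.2],0],[[1,1,0.2],0],[[1,1,0.2],0],[[1,1,0.3],0],[[1,1,0.3],0]]
31 -> [0.082 1.129 0.532] tilt 44.35010423387545 z [ 0.049  0.697 -0.715] xaz 140.32169894536966 q [1.441 1.021 0.025 0.043 1.322 0.734]
```

```bash
python3 - <<'E'
from g import *
from h import load,cloud
for n in('top0','scene0'):
    m,p,d=load(n);P=cloud(m,d)[d>0]
    for y0 in (.45,.55,.65,.75,.85,.95):
        s=P[(P[:,1]>y0)&(P[:,1]<y0+.1)&(P[:,0]>-.1)&(P[:,0]<.3)]
        print(n,y0,len(s),np.percentile(s[:,2],[50,99]) if len(s) else '')
q=cur()
m,r2=travel(q,[.25,.33,.36],32);show(m,r2)
m,r2=travel(m,[.068,.93,.37]);show(m,r2)
m,r=push(m,86,5,1,25);
m,r2=push(m,86,45,0,25,stop=lambda z:tilt(z)>44);show(m,r+r2)
E
```

```text
top0 0.45 5761 [0.001 0.335]
top0 0.55 4721 [0.052 0.171]
top0 0.65 1353 [0.002 0.127]
top0 0.75 0 
top0 0.85 0 
top0 0.95 0 
scene0 0.45 4214 [0.004 0.534]
scene0 0.55 4209 [0.112 0.35 ]
scene0 0.65 301 [0.003 0.179]
scene0 0.75 0 
scene0 0.85 0 
scene0 0.95 0 
[[[0.24,1,-0.34],1],[[0.31,1,-0.35],1],[[0.39,1,-0.36],1],[[0.48,1,-0.37],1],[[0.56,1,-0.38],1],[[0.66,1,-0.4],1],[[0.77,1,-0.42],1],[[0.88,1,-0.44],1],[[1,0.98,-0.47],0],[[1,0.98,-0.47],0],[[1,0.99,-0.47],0],[[1,0.98,-0.47],0],[[1,0.99,-0.46],0],[[1,0.98,-0.47],0],[[1,0.99,-0.46],0],[[1,0.98,-0.47],0],[[1,0.99,-0.46],0],[[0.36,0.35,-0.17],0]]
18 -> [0.25 0.33 0.36] tilt 0.12180221811131968 z [-0.002  0.    -1.   ] xaz 151.92920817207826 q [ 0.792 -0.467  1.956  0.002  1.654 -0.289]
[[[1,1,-0.02],0],[[1,1,-0.02],0],[[1,1,-0.02],0],[[1,1,-0.02],0],[[1,1,-0.02],0],[[1,1,-0.02],0],[[1,1,-0.02],0],[[1,1,-0.02],0],[[1,1,-0.02],0],[[1,1,-0.02],0],[[0.99,1,-0.02],0],[[1,1,-0.02],0],[[0.99,1,-0.03],0],[[1,1,-0.02],0],[[0.78,0.79,-0.02],0]]
15 -> [0.068 0.93  0.37 ] tilt 0.12180240663010151 z [-0.002  0.    -1.   ] xaz 151.9292081211586 q [1.44  0.805 0.52  0.002 1.816 0.359]
[[[0.4,1,-0.5],1],[[0.5,1,-0.5],1],[[0.6,1,-0.5],1],[[0.7,1,-0.5],1],[[0.8,1,-0.5],1],[[1,1,-0.5],0],[[1,1,-0.5],0],[[1,1,-0.4],0],[[1,1,-0.4],0],[[1,1,-0.4],0],[[1,1,-0.3],0],[[1,1,-0.3],0],[[1,1,-0.2],0],[[1,1,-0.2],0],[[1,1,-0.2],0],[[1,1,-0.1],0],[[1,1,-0.1],0],[[1,1,-0.1],0],[[1,1,0],0],[[1,1,0],0],[[1,1,0],0],[[1,1,0.1],0],[[1,1,0.1],0],[[1,1,0.2],0],[[1,1,0.2],0],[[1,1,0.2],0],[[1,1,0.3],0],[[1,1,0.3],0],[[1,1,0.3],0],[[1,1,0.4],0],[[1,1,0.4],0],[[1,1,0.4],0]]
32 -> [0.072 1.159 0.472] tilt 44.282580511649755 z [ 0.046  0.697 -0.716] xaz 141.29094416864137 q [1.454 1.084 0.025 0.037 1.26  0.726]
```

```bash
python3 -m handwheel '[[[0.24,1,-0.34],1],[[0.31,1,-0.35],1],[[0.39,1,-0.36],1],[[0.48,1,-0.37],1],[[0.56,1,-0.38],1],[[0.66,1,-0.4],1],[[0.77,1,-0.42],1],[[0.88,1,-0.44],1],[[1,1,-0.5],0],[[1,1,-0.5],0],[[1,1,-0.5],0],[[1,1,-0.5],0],[[1,1,-0.5],0],[[1,1,-0.5],0],[[1,1,-0.5],0],[[1,1,-0.5],0],[[1,1,-0.5],0]]' >/dev/null
python3 -m handwheel '[[[1,1,0],0],[[1,1,0],0],[[1,1,0],0],[[1,1,0],0],[[1,1,0],0],[[1,1,0],0],[[1,1,0],0],[[1,1,0],0],[[1,1,0],0],[[1,1,0],0],[[1,1,0],0],[[1,1,0],0],[[1,1,0],0],[[1,1,0],0],[[0.6,1,-0.3],1],[[0.6,1,-0.4],1],[[0.7,1,-0.4],1],[[0.8,1,-0.5],1],[[0.9,1,-0.5],1]]' ; python3 s.py
python3 - <<'E'
from g import *
q=cur()
m,r2=push(q,86,45,0,25,stop=lambda z:tilt(z)>44.3);show(m,r2)
E
```

```text
time_s: 13.7
tool_pos: [0.0766, 0.9852, 0.3754]
tool_rot: [[-0.695, 0.719, 0.001], [0.719, 0.694, 0.038], [0.027, 0.027, -0.999]]
contact_force: [0.9, 0.5, -4.0]
finger_gap: 0.0539
gripper_force: 30.0
13.7 p [0.0766 0.9852 0.3754] q [1.4377 1.0996 0.0329 0.0047 1.9713 0.6715] F [ 0.9259  0.4751 -3.9773] gap 0.05392272697981531 29.99342679977417
[[-0.6948  0.7192  0.0007]
 [ 0.7187  0.6943  0.038 ]
 [ 0.0269  0.0269 -0.9993]]
[[[0.9,1,-0.6],0],[[0.9,1,-0.5],0],[[0.9,1,-0.5],0],[[0.9,1,-0.5],0],[[0.9,1,-0.4],0],[[0.9,1,-0.4],0],[[0.9,1,-0.3],0],[[0.9,1,-0.3],0],[[0.9,1,-0.3],0],[[0.9,1,-0.2],0],[[0.9,1,-0.2],0],[[0.9,1,-0.2],0],[[0.9,1,-0.1],0],[[0.9,1,-0.1],0],[[0.9,1,-0.1],0],[[0.9,1,0],0],[[0.9,1,0],0],[[0.9,1,0],0],[[0.9,1,0.1],0],[[0.9,1,0.1],0],[[0.9,1,0.1],0],[[0.9,1,0.2],0],[[0.9,1,0.2],0],[[0.9,1,0.2],0],[[0.9,1,0.3],0],[[0.9,1,0.3],0],[[0.9,1,0.3],0],[[0.9,1,0.4],0],[[0.9,1,0.4],0],[[0.9,1,0.4],0],[[0.9,1,0.5],0]]
31 -> [0.085 1.168 0.464] tilt 45.422620690116354 z [ 0.051  0.71  -0.702] xaz 143.6775888436807 q [1.443 1.097 0.025 0.042 1.228 0.678]
```

```bash
python3 -m handwheel '[[[0.9,1,-0.6],0],[[0.9,1,-0.5],0],[[0.9,1,-0.5],0],[[0.9,1,-0.5],0],[[0.9,1,-0.4],0],[[0.9,1,-0.4],0],[[0.9,1,-0.3],0],[[0.9,1,-0.3],0],[[0.9,1,-0.3],0],[[0.9,1,-0.2],0],[[0.9,1,-0.2],0],[[0.9,1,-0.2],0],[[0.9,1,-0.1],0],[[0.9,1,-0.1],0],[[0.9,1,-0.1],0],[[0.9,1,0],0],[[0.9,1,0],0],[[0.9,1,0],0]]' >/dev/null; python3 s.py
python3 - <<'E'
from g import *
q=cur()
m,r2=push(q,86,45,0,25,stop=lambda z:tilt(z)>44.3);show(m,r2)
m,r2=travel(m,[.556,-.03,.25]);show(m,r2)
from h import load
import cv2
mm,p,d=load('top0');K=np.array(mm['intrinsics']);D=np.array(mm['dist_coeffs']);T=np.array(mm['pose'])
for n,uv in(('top0',(244.4,167.6)),('scene0',(245+(580-400)/5,165+90/5))):
    mm,p,d=load(n);K=np.array(mm['intrinsics']);D=np.array(mm['dist_coeffs']);T=np.array(mm['pose'])
    a=cv2.undistortPoints(np.array([[uv]],float),K,D).ravel();v=T[:3,:3]@[a[0],-a[1],-1];s=(.15-T[2,3])/v[2];print('lens',T[:3,3]+s*v)
E
```

```text
15.5 p [0.0794 1.0921 0.4537] q [1.4423 1.0597 0.0266 0.0274 1.5364 0.6779] F [ 0.3254 -0.2508 -1.2974] gap 0.05379976863879374 29.996477365493774
[[-0.7031  0.7102  0.0363]
 [ 0.6299  0.5983  0.4952]
 [ 0.33    0.3711 -0.868 ]]
[[[0.9,1,0.1],0],[[0.9,1,0.1],0],[[0.9,1,0.2],0],[[0.9,1,0.2],0],[[0.9,1,0.2],0],[[0.9,1,0.3],0],[[0.9,1,0.3],0],[[0.9,1,0.3],0],[[0.9,1,0.4],0],[[0.9,1,0.4],0],[[0.9,1,0.5],0]]
11 -> [0.082 1.158 0.482] tilt 45.06251530396505 z [ 0.051  0.706 -0.706] xaz 143.6820261976043 q [1.445 1.077 0.025 0.04  1.254 0.677]
[[[-1,-0.34,-0.61],0],[[-1,-0.34,-0.61],0],[[-1,-0.34,-0.61],0],[[-1,-0.34,-0.61],0],[[-1,-0.34,-0.61],0],[[-1,-0.34,-0.61],0],[[-1,-0.33,-0.61],0],[[-1,-0.34,-0.61],0],[[-1,-0.33,-0.61],0],[[-1,-0.34,-0.61],0],[[-1,-0.33,-0.61],0],[[-1,-0.34,-0.61],0],[[-1,-0.33,-0.61],0],[[-1,-0.34,-0.61],0],[[-1,-0.33,-0.61],0],[[-1,-0.34,-0.61],0],[[-1,-0.33,-0.61],0],[[-1,-0.34,-0.61],0],[[-1,-0.33,-0.61],0],[[-1,-0.34,-0.61],0],[[-1,-0.33,-0.61],0],[[-1,-0.34,-0.61],0],[[-1,-0.33,-0.61],0],[[-1,-0.34,-0.61],0],[[-1,-0.33,-0.61],0],[[-1,-0.34,-0.61],0],[[-1,-0.33,-0.61],0],[[-1,-0.34,-0.61],0],[[-1,-0.33,-0.61],0],[[-1,-0.34,-0.61],0],[[-1,-0.33,-0.61],0],[[-1,-0.34,-0.61],0],[[-1,-0.33,-0.61],0],[[-1,-0.34,-0.61],0],[[-1,-0.33,-0.61],0],[[-0.56,-0.19,-0.34],0]]
36 -> [ 0.556 -0.03   0.25 ] tilt 45.062515239885 z [ 0.051  0.706 -0.706] xaz 143.68202593661684 q [-0.484  0.033  1.856  0.707  1.619 -1.356]
lens [0.556 0.074 0.15 ]
lens [0.557 0.074 0.15 ]
```

```bash
python3 -m handwheel '[[[0.9,1,0.1],0],[[0.9,1,0.1],0],[[0.9,1,0.2],0],[[0.9,1,0.2],0],[[0.9,1,0.2],0],[[0.9,1,0.3],0],[[0.9,1,0.3],0],[[0.9,1,0.3],0],[[0.9,1,0.4],0],[[0.9,1,0.4],0]]' >/dev/null; python3 s.py
python3 - <<'E'
from g import *
q=cur()
m,r2=travel(q,[.54,-.03,.33],-28);show(m,r2)
E
```

```text
16.5 p [0.0821 1.1536 0.4841] q [1.4445 1.0722 0.0263 0.0392 1.2695 0.6772] F [ 0.6583  0.591  -2.4829] gap 0.053975594021850176 29.99655693769455
[[-0.7106  0.7018  0.0508]
 [ 0.5281  0.4842  0.6976]
 [ 0.4649  0.5225 -0.7147]]
[[[-1,-0.32,-0.68],-1],[[-1,-0.4,-0.7],-1],[[-1,-0.49,-0.72],-1],[[-1,-0.58,-0.74],-1],[[-1,-0.67,-0.78],-1],[[-1,-0.78,-0.82],-1],[[-1,-0.9,-0.87],-1],[[-0.95,-0.99,-0.88],0],[[-0.95,-0.99,-0.89],0],[[-0.95,-0.99,-0.88],0],[[-0.95,-0.99,-0.88],0],[[-0.95,-0.99,-0.89],0],[[-0.95,-0.99,-0.88],0],[[-0.95,-0.99,-0.89],0],[[-0.95,-0.99,-0.88],0],[[-0.96,-0.99,-0.89],0],[[-0.96,-0.99,-0.89],0],[[-0.96,-0.99,-0.89],0],[[-0.96,-0.99,-0.88],0],[[-0.95,-0.99,-0.89],0],[[-0.96,-0.99,-0.89],0],[[-0.96,-0.99,-0.89],0],[[-0.96,-0.99,-0.89],0],[[-0.96,-0.99,-0.89],0],[[-0.96,-0.99,-0.88],0],[[-0.95,-0.98,-0.89],0],[[-0.96,-0.99,-0.88],0],[[-0.07,-0.07,-0.07],0]]
28 -> [ 0.54 -0.03  0.33] tilt 44.381740528883064 z [ 0.051  0.698 -0.715] xaz 165.97717939452022 q [-0.493 -0.062  1.808  0.703  1.728 -1.759]
```

```bash
python3 -m handwheel '[[[-1,-0.32,-0.68],-1],[[-1,-0.4,-0.7],-1],[[-1,-0.49,-0.72],-1],[[-1,-0.58,-0.74],-1],[[-1,-0.67,-0.78],-1],[[-1,-0.78,-0.82],-1],[[-1,-0.9,-0.87],-1],[[-0.95,-0.99,-0.89],0],[[-0.95,-0.99,-0.89],0],[[-0.95,-0.99,-0.89],0],[[-0.95,-0.99,-0.89],0],[[-0.95,-0.99,-0.89],0],[[-0.95,-0.99,-0.89],0],[[-0.95,-0.99,-0.89],0],[[-0.95,-0.99,-0.89],0],[[-0.95,-0.99,-0.89],0],[[-0.95,-0.99,-0.89],0],[[-0.95,-0.99,-0.89],0],[[-0.95,-0.99,-0.89],0]]' >/dev/null; python3 -m handwheel '[[[-0.95,-0.99,-0.89],0],[[-0.95,-0.99,-0.89],0],[[-0.95,-0.99,-0.89],0],[[-0.95,-0.99,-0.89],0],[[-0.95,-0.99,-0.89],0],[[-0.95,-0.99,-0.89],0],[[-0.95,-0.99,-0.89],0],[[-0.95,-0.99,-0.89],0]]' >/dev/null; python3 s.py
python3 - <<'E'
from g import *
q=cur();R=fk(q,PP)[1];tz=R[:,2];bx=-R[:,0]
lz=np.array([-.049,-.705,.707]);o=np.array([.5565,.074,.15])+.061*lz
x=o-.031*tz-.002*bx;print(x,tz@-lz)
m,r2=travel(q,x);show(m,r2)
E
```

```text
19.2 p [ 0.4851 -0.0145  0.3255] q [-0.5166 -0.1938  1.9321  0.694   1.7433 -1.7264] F [ 0.4252 -0.3177 -1.979 ] gap 0.053795892021152 29.997948110103607
[[-0.9423  0.3305  0.0542]
 [ 0.2735  0.6661  0.6939]
 [ 0.1932  0.6687 -0.718 ]]
[0.55  0.01  0.216] 0.9995014811537846
[[[-0.76,-0.36,1],0],[[-0.76,-0.36,1],0],[[-0.76,-0.36,1],0],[[-0.24,-0.12,0.33],0]]
4 -> [0.55  0.01  0.216] tilt 44.10853552534453 z [ 0.054  0.694 -0.718] xaz 163.81170680286732 q [-0.421  0.015  1.929  0.716  1.527 -1.789]
```

```bash
python3 -m handwheel '[[[-0.76,-0.36,1],0],[[-0.76,-0.36,1],0],[[-0.76,-0.36,1],0],[[-0.24,-0.12,0.33],0],[[0,0,0],0]]' >/dev/null; python3 s.py
python3 - <<'E'
from h import *
shot('scene','s1'); m,p,d=load('s1'); cv2.imwrite('pics/s1c.png',cv2.resize(p[120:250,220:340],None,fx=4,fy=4)[:,:,::-1])
E
```

```text
19.7 p [0.5481 0.0137 0.2132] q [-0.4162  0.0152  1.933   0.7167  1.528  -1.7864] F [ 0.7324  0.3081 -1.2647] gap 0.05393618755449994 29.996720552444458
[[-0.9419  0.3324  0.0479]
 [ 0.2701  0.6649  0.6964]
 [ 0.1997  0.6689 -0.716 ]]
```

View pics/s1c.png

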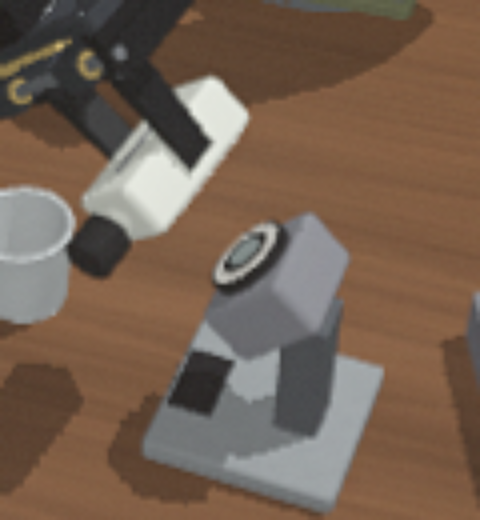

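```bash
python3 -m handwheel '[[[-0.1,0,-0.1],0],[[0,0,0],0],[[0,0,0],0],[[0,0,0],0],[[0,0,0],0],[[0,0,0],0],[[0,0,0],0],[[0,0,0],0],[[0,0,0],0],[[0,0,0],0],[[0,0,0],0],[[0,0,0],0],[[0,0,0],0]]' >/dev/null; python3 s.py
python3 - <<'E'
from g import *
q=cur()
for X in ([-.06,-.70,.40],[-.06,-.7,.3]):
    a,r1=travel(q,[.46,-.12,.34]);m,r2=travel(a,X);m,r3=travel(m,X,26) ;show(m,r1+r2+r3)
    for el in (0,-10,10,20):
        z,r=push(m,-94,120,0,el,stop=lambda z:fk(z,PP)[1][1,2]<-.705);print(el,len(r),fk(z,PP)[0],fk(z,PP)[1][:,2])
E
```

```text
21.05 p [0.5512 0.0104 0.2163] q [-0.4198  0.0194  1.9232  0.7164  1.5324 -1.7867] F [-0.25   -0.2696 -1.0192] gap 0.05371178573462866 29.99681442975998
[[-0.9423  0.331   0.0501]
 [ 0.2706  0.6649  0.6962]
 [ 0.1972  0.6696 -0.7161]]
[[[0.41,-0.19,-1],0],[[0.41,-0.19,-1],0],[[0.41,-0.19,-1],0],[[0.41,-0.19,-1],0],[[0.4,-0.18,-1],0],[[0.41,-0.19,-1],0],[[0.05,-0.02,-0.11],0],[[0.67,-1,-0.91],0],[[0.67,-1,-0.91],0],[[0.67,-1,-0.91],0],[[0.67,-1,-0.91],0],[[0.66,-1,-0.91],0],[[0.67,-1,-0.92],0],[[0.66,-1,-0.91],0],[[0.67,-1,-0.92],0],[[0.66,-1,-0.91],0],[[0.67,-1,-0.92],0],[[0.66,-1,-0.91],0],[[0.67,-1,-0.92],0],[[0.66,-1,-0.91],0],[[0.67,-1,-0.92],0],[[0.66,-1,-0.91],0],[[0.67,-1,-0.92],0],[[0.66,-1,-0.91],0],[[0.51,-0.34,-0.25],0],[[0.24,-0.07,-0.02],0],[[0.11,-0.03,0],0],[[0.04,-0.01,-0.01],0],[[0.02,0,0],0],[[0.01,-0.01,0],1],[[0,0,0],1],[[0,0,0],1],[[0,0,0],1],[[0,0,0],1],[[0,0,0],1],[[0,0,0],0.5]]
36 -> [-0.06 -0.7   0.4 ] tilt 44.16030274111529 z [ 0.075  0.693 -0.717] xaz 140.06091836254086 q [-1.721  0.662  0.813 -0.046  2.436 -2.457]
0 69 [-0.093 -1.26   0.022] [-0.039 -0.712
[... 516 characters left out ...]
-1,-0.68],0],[[0.55,-1,-0.69],0],[[0.56,-1,-0.68],0],[[0.55,-1,-0.69],0],[[0.56,-1,-0.68],0],[[0.55,-1,-0.69],0],[[0.56,-1,-0.68],0],[[0.55,-1,-0.69],0],[[0.56,-1,-0.68],0],[[0.45,-0.54,-0.35],0],[[0.23,-0.06,-0.01],0],[[0.1,-0.02,0],0],[[0.04,-0.01,0],0],[[0.01,-0.01,0],1],[[0,0,0],1],[[0,0,0],1],[[0,0,0],1],[[0,0,0],1],[[0,0,0],1],[[0,0,0],0.5]]
37 -> [-0.06 -0.7   0.3 ] tilt 44.20180844831169 z [ 0.064  0.694 -0.717] xaz 140.62031101981796 q [-1.718  0.676  0.956 -0.051  2.279 -2.457]
0 69 [-0.086 -1.261  0.011] [-0.039 -0.715 -0.698]
-10 72 [-0.081 -1.24  -0.181] [-0.04  -0.713 -0.7  ]
10 71 [-0.087 -1.245  0.212] [-0.038 -0.712 -0.702]
20 77 [-0.087 -1.193  0.402] [-0.039 -0.711 -0.702]
```

```bash
python3 - <<'E'
from g import *
q=cur()
X=[-.05,-.70,.36]
m,r2=travel(q,X);show(m,r2)
E
```

```text
[[[0.64,-0.92,-1],0],[[0.64,-0.92,-1],0],[[0.64,-0.92,-1],0],[[0.64,-0.92,-1],0],[[0.64,-0.92,-1],0],[[0.64,-0.92,-1],0],[[0.64,-0.92,-1],0],[[0.64,-0.92,-1],0],[[0.64,-0.92,-1],0],[[0.64,-0.92,-1],0],[[0.64,-0.92,-1],0],[[0.64,-0.92,-1],0],[[0.64,-0.91,-1],0],[[0.64,-0.92,-1],0],[[0.65,-0.91,-1],0],[[0.64,-0.92,-1],0],[[0.65,-0.91,-1],0],[[0.64,-0.92,-1],0],[[0.65,-0.91,-1],0],[[0.64,-0.92,-1],0],[[0.59,-0.83,-0.9],0],[[0.26,-0.07,-0.02],0],[[0.11,-0.02,0],0],[[0.05,-0.02,0],0]]
24 -> [-0.049 -0.7    0.36 ] tilt 44.211390008567456 z [ 0.063  0.694 -0.717] xaz 162.51635343161286 q [-1.706  0.661  0.881 -0.044  2.371 -2.91 ]
```

```bash
python3 -m handwheel '[[[0.64,-0.92,-1],0],[[0.64,-0.92,-1],0],[[0.64,-0.92,-1],0],[[0.64,-0.92,-1],0],[[0.64,-0.92,-1],0],[[0.64,-0.92,-1],0],[[0.64,-0.92,-1],0],[[0.64,-0.92,-1],0],[[0.64,-0.92,-1],0],[[0.64,-0.92,-1],0],[[0.64,-0.92,-1],0]]' >/dev/null; python3 s.py
python3 - <<'E'
from g import *
q=cur()
X=[-.05,-.70,.36]
m,r2=travel(q,X,30);show(m,r2)
m,r=push(m,-94,85,0,5,stop=lambda z:fk(z,PP)[1][1,2]<-.705);show(m,r)
E
```

```text
22.15 p [ 0.234  -0.3654  0.2914] q [-1.2844  0.0239  1.7869  0.2811  2.053  -2.4602] F [ 0.3819 -0.7541 -2.9541] gap 0.054137968802177944 29.99812513589859
[[-0.9423  0.3308  0.0513]
 [ 0.2714  0.6652  0.6956]
 [ 0.1959  0.6694 -0.7166]]
[[[0.64,-0.92,-1],1],[[0.58,-0.96,-1],1],[[0.51,-1,-1],1],[[0.43,-1,-0.97],1],[[0.34,-1,-0.95],1],[[0.27,-1,-0.92],1],[[0.2,-1,-0.91],1],[[0.12,-1,-0.9],0.5],[[0.09,-1,-0.9],0],[[0.09,-1,-0.9],0],[[0.04,-0.45,-0.4],0]]
11 -> [-0.05 -0.7   0.36] tilt 44.22335127105028 z [ 0.051  0.696 -0.717] xaz 138.89953537969177 q [-1.703  0.661  0.881 -0.058  2.371 -2.417]
[[[-0.6,-0.6,-1],0],[[-0.6,-0.6,-1],0],[[-0.6,-0.6,-1],0],[[-0.6,-0.6,-1],0],[[-0.6,-0.6,-1],0],[[-0.7,-0.6,-1],0],[[-0.7,-0.6,-1],0],[[-0.7,-0.7,-1],0],[[-0.7,-0.7,-1],0],[[-0.7,-0.7,-1],0],[[-0.8,-0.7,-1],0],[[-0.8,-0.7,-1],0],[[-0.8,-0.8,-1],0],[[-0.8,-0.8,-1],0],[[-0.9,-0.8,-1],0],[[-0.9,-0.9,-1],0],[[-1,-0.9,-1],0],[[-1,-0.9,-1],0],[[-1,-0.9,-0.9],0],[[-1,-0.9,-0.9],0],[[-1,-0.9,-0.9],0],[[-1,-0.9,-0.8],0],[[-1,-0.9,-0.8],0],[[-1,-0.9,-0.7],0],[[-1,-0.9,-0.7],0],[[-1,-0.9,-0.6],0],[[-1,-0.
[... 269 characters left out ...]
0.1],0],[[-1,-0.9,-0.1],0],[[-1,-0.9,-0.1],0],[[-1,-0.9,0],0],[[-1,-0.9,0],0],[[-1,-0.9,0],0],[[-1,-0.9,0.1],0],[[-1,-0.9,0.1],0],[[-1,-0.9,0.1],0],[[-1,-0.9,0.2],0],[[-1,-0.9,0.2],0],[[-1,-0.9,0.2],0],[[-1,-0.9,0.3],0],[[-1,-0.9,0.3],0],[[-1,-0.9,0.4],0],[[-1,-0.9,0.4],0],[[-1,-0.9,0.4],0],[[-1,-0.9,0.5],0],[[-1,-0.9,0.5],0],[[-1,-0.9,0.5],0],[[-1,-0.9,0.6],0],[[-1,-0.9,0.6],0],[[-1,-0.9,0.7],0],[[-1,-0.9,0.7],0],[[-1,-0.9,0.8],0],[[-1,-0.9,0.8],0],[[-1,-0.9,0.8],0],[[-1,-1,0.9],0],[[-1,-1,1],0],[[-1,-0.9,1],0],[[-0.9,-0.9,1],0],[[-0.9,-0.9,1],0]]
72 -> [-0.069 -1.257  0.116] tilt 45.30002031721004 z [-0.032 -0.71  -0.703] xaz 139.20948423391906 q [-1.678  1.434  0.025  0.057  0.893 -2.379]
```

```bash
python3 -m handwheel '[[[0.64,-0.92,-1],1],[[0.58,-0.96,-1],1],[[0.51,-1,-1],1],[[0.43,-1,-0.97],1],[[0.34,-1,-0.95],1],[[0.27,-1,-0.92],1],[[0.2,-1,-0.91],1],[[0.12,-1,-0.9],0.5]]' >/dev/null; python3 s.py
python3 - <<'E'
from g import *
from h import load,cloud
m,p,d=load('scene0');C=cloud(m,d);P=C[d>0]
for y0 in np.arange(-.6,-1.6,-.1):
    s=P[(P[:,1]<y0)&(P[:,1]>y0-.1)&(P[:,0]>-.35)&(P[:,0]<.25)];print(round(y0,1),len(s),np.percentile(s[:,2],[5,50,99]) if len(s) else '')
print(C[20:120:25,5:60:18].round(2).tolist(),d[20:120:25,5:60:18])
q=cur()
m,r=push(q,-94,85,0,13,stop=lambda z:fk(z,PP)[1][1,2]<-.705);show(m,r)
E
```

```text
22.95 p [ 0.0138 -0.6252  0.3434] q [-1.6368  0.4735  1.1676  0.0067  2.2726 -2.3217] F [ 0.0931 -0.1909 -1.8077] gap 0.05385335578525636 29.996877014636993
[[-0.6494  0.7587  0.0511]
 [ 0.5682  0.4394  0.6957]
 [ 0.5054  0.4809 -0.7165]]
-0.6 1462 [-0.002  0.003  0.064]
-0.7 574 [-0.002  0.001  0.006]
-0.8 0 
-0.9 0 
-1.0 0 
-1.1 0 
-1.2 4873 [-0.448 -0.164  0.184]
-1.3 5317 [-0.461 -0.192  0.186]
-1.4 0 
-1.5 0 
[[[-0.04, -1.3, 0.14], [-0.14, -1.3, 0.09], [-0.25, -1.31, 0.04], [-1.04, -1.95, -0.37]], [[0.0, -1.3, 0.04], [-0.09, -1.3, -0.0], [-0.19, -1.3, -0.06], [-0.31, -1.31, -0.12]], [[0.06, -1.3, -0.05], [-0.03, -1.29, -0.1], [-0.13, -1.3, -0.16], [-0.25, -1.3, -0.22]], [[0.11, -1.3, -0.15], [0.02, -1.3, -0.21], [-0.08, -1.3, -0.27], [-0.19, -1.3, -0.34]]] [[1.676 1.776 1.882 2.833]
 [1.713 1.806 1.915 2.036]
 [1.743 1.835 1.949 2.073]
 [1.779 1.881 1.993 2.115]]
[[[-0.5,-0.4,-1],0],[[-0.5,-0.4,-1],0],[[-0.5,-0.4,-1],0],[[-0.5,-0.4,-1],0],[[-0.5,-0.4,-1],0],[[-0.5,-0.4,-1],0],[[-0.5,-0.5,-1],0],[[-0.5,-0.5,-1],0],[[-0.5,-0.5,-1],0],[[-0.5,-0.5,-1],0],[[-0.5,-0.5,-1],0],[[-0.6,-0
[... 656 characters left out ...]
,-0.9,-0.3],0],[[-1,-0.9,-0.2],0],[[-1,-0.9,-0.2],0],[[-1,-0.9,-0.2],0],[[-1,-0.9,-0.1],0],[[-1,-0.9,-0.1],0],[[-1,-0.9,-0.1],0],[[-1,-0.9,0],0],[[-1,-0.9,0],0],[[-1,-0.9,0],0],[[-1,-0.9,0.1],0],[[-1,-0.9,0.1],0],[[-1,-0.9,0.1],0],[[-1,-0.9,0.2],0],[[-1,-0.9,0.2],0],[[-1,-0.9,0.2],0],[[-1,-0.9,0.3],0],[[-1,-0.9,0.3],0],[[-1,-0.9,0.3],0],[[-1,-0.9,0.4],0],[[-1,-0.9,0.4],0],[[-1,-0.9,0.4],0],[[-1,-0.9,0.5],0],[[-1,-0.9,0.5],0],[[-1,-0.9,0.5],0],[[-1,-0.9,0.6],0],[[-1,-0.9,0.6],0],[[-1,-0.9,0.7],0],[[-1,-0.9,0.7],0],[[-1,-0.9,0.8],0],[[-1,-0.9,0.8],0]]
77 -> [-0.08  -1.232  0.274] tilt 45.45539809593604 z [-0.007 -0.713 -0.701] xaz 136.8345360217419 q [-1.698  1.285  0.025  0.097  1.043 -2.354]
```

```bash
python3 - <<'E'
from g import *
q0=cur()
for e1 in (0,10,):
  for n1 in (28,36,44):
    for e2 in (25,35,45):
      q,r1=push(q0,-94,n1,0,e1);a=fk(q,PP)
      q,r2=push(q,-94,60,0,e2,stop=lambda z:fk(z,PP)[1][1,2]<-.705);y,R=fk(q,PP)
      print(e1,n1,e2,'mid',a[0],a[1][:,2],len(r1)+len(r2),y,R[:,2])
E
```

```text
0 28 25 mid [-0.037 -0.971  0.139] [ 0.053  0.29  -0.956] 72 [-0.08  -1.184  0.428] [-0.012 -0.715 -0.699]
0 28 35 mid [-0.037 -0.971  0.139] [ 0.053  0.29  -0.956] 73 [-0.08  -1.108  0.579] [-0.006 -0.712 -0.702]
0 28 45 mid [-0.037 -0.971  0.139] [ 0.053  0.29  -0.956] 77 [-0.038 -1.002  0.728] [ 0.011 -0.712 -0.702]
0 36 25 mid [-0.044 -1.026  0.096] [ 0.046  0.107 -0.993] 73 [-0.08  -1.198  0.39 ] [-0.012 -0.712 -0.702]
0 36 35 mid [-0.044 -1.026  0.096] [ 0.046  0.107 -0.993] 73 [-0.081 -1.134  0.538] [-0.011 -0.72  -0.694]
0 36 45 mid [-0.044 -1.026  0.096] [ 0.046  0.107 -0.993] 75 [-0.038 -1.045  0.676] [ 0.006 -0.714 -0.7  ]
0 44 25 mid [-0.05  -1.082  0.064] [ 0.036 -0.083 -0.996] 74 [-0.079 -1.211  0.347] [-0.012 -0.709 -0.705]
0 44 35 mid [-0.05  -1.082  0.064] [ 0.036 -0.083 -0.996] 74 [-0.081 -1.162  0.474] [-0.012 -0.71  -0.705]
0 44 45 mid [-0.05  -1.082  0.064] [ 0.036 -0.083 -0.996] 75 [-0.04 -1.09  0.61] [ 0.002 -0.711 -0.703]
10 28 25 mid [-0.037 -0.923  0.274] [ 0.056  0.356 -0.933] 75 [-0.081 -1.166  0.463] [-0.008 -0.706 -0.708]
10 28 35 mid [-0.037 -0.923  0.274] [ 0.056  0.356 -0.933] 79 [-0.035 -1.085  0.622] [ 0.016 -0.718 -0.696]
10 28 45 mid [-0.037 -0.923  0.274] [ 0.056  0.356 -0.933] 82 [-0.04  -0.97   0.763] [ 0.016 -0.712 -0.702]
10 36 25 mid [-0.045 -0.977  0.247] [ 0.05   0.172 -0.984] 75 [-0.082 -1.176  0.442] [-0.01  -0.709 -0.705]
10 36 35 mid [-0.045 -0.977  0.247] [ 0.05   0.172 -0.984] 75 [-0.082 -1.107  0.581] [-0.007 -0.713 -0.701]
10 36 45 mid [-0.045 -0.977  0.247] [ 0.05   0.172 -0.984] 78 [-0.04  -1.006  0.726] [ 0.01  -0.717 -0.697]
10 44 25 mid [-0.053 -1.033  0.228] [ 0.042 -0.018 -0.999] 76 [-0.081 -1.189  0.414] [-0.011 -0.713 -0.701]
10 44 35 mid [-0.053 -1.033  0.228] [ 0.042 -0.018 -0.999] 76 [-0.084 -1.129  0.548] [-0.012 -0.719 -0.694]
10 44 45 mid [-0.053 -1.033  0.228] [ 0.042 -0.018 -0.999] 77 [-0.041 -1.049  0.675] [ 0.004 -0.72  -0.694]
```

```bash
python3 -m handwheel '[[[-0.5,-0.5,-1],0],[[-0.6,-0.5,-1],0],[[-0.6,-0.5,-1],0],[[-0.6,-0.5,-1],0],[[-0.6,-0.5,-1],0],[[-0.6,-0.5,-1],0],[[-0.6,-0.6,-1],0],[[-0.7,-0.6,-1],0],[[-0.7,-0.6,-1],0],[[-0.7,-0.6,-1],0],[[-0.7,-0.6,-1],0],[[-0.8,-0.7,-1],0],[[-0.8,-0.7,-1],0],[[-0.8,-0.7,-1],0],[[-0.8,-0.7,-1],0],[[-0.9,-0.8,-1],0],[[-0.9,-0.8,-1],0],[[-1,-0.9,-1],0],[[-1,-0.9,-1],0],[[-1,-0.9,-1],0]]' >/dev/null; python3 s.py
python3 - <<'E'
from g import *
q0=cur()
for az in (-94,-97,-99):
    q,r1=push(q0,az,10,0,12);show(q,r1)
    q,r2=push(q,az,60,0,35,stop=lambda z:fk(z,PP)[1][1,2]<-.705);print(az);show(q,r2)
E
```

```text
24.95 p [-0.0154 -0.832   0.2931] q [-1.6579  1.2756  0.0265  0.0275  2.6799 -2.3184] F [ 0.6213  0.3223 -1.5016] gap 0.05408213705859929 29.996664226055145
[[-0.6529  0.7535  0.077 ]
 [ 0.5431  0.3948  0.7411]
 [ 0.528   0.5256 -0.667 ]]
[[[-0.4,-0.4,-1],0],[[-0.4,-0.4,-1],0],[[-0.5,-0.4,-1],0],[[-0.5,-0.4,-1],0],[[-0.5,-0.4,-1],0],[[-0.5,-0.4,-1],0],[[-0.5,-0.4,-1],0],[[-0.5,-0.5,-1],0],[[-0.5,-0.5,-1],0],[[-0.6,-0.5,-1],0]]
10 -> [-0.028 -0.853  0.285] tilt 40.97117622604094 z [ 0.084  0.65  -0.755] xaz 136.45031847248902 q [-1.672  1.262  0.025  0.033  2.569 -2.323]
-94
[[[-0.2,-0.1,-1],0],[[-0.2,-0.2,-1],0],[[-0.2,-0.2,-1],0],[[-0.2,-0.2,-1],0],[[-0.2,-0.2,-1],0],[[-0.3,-0.2,-1],0],[[-0.3,-0.2,-1],0],[[-0.3,-0.2,-1],0],[[-0.3,-0.2,-1],0],[[-0.3,-0.2,-1],0],[[-0.3,-0.2,-1],0],[[-0.3,-0.2,-1],0],[[-0.3,-0.2,-1],0],[[-0.3,-0.2,-1],0],[[-0.4,-0.3,-1],0],[[-0.4,-0.3,-1],0],[[-0.4,-0.3,-1],0],[[-0.4,-0.3,-1],0],[[-0.4,-0.3,-1],0],[[-0.4,-0.3,-1],0],[[-0.4,-0.3,-1],0],[[-0.4,-0.3,-1],0],[[-0.5,-0.3,-1],0],[[-0.5,-0.3,-1],0],[[-0.5,-0.4,-1],0],[[-0.5,-0.4,-1],0],[[-0.5,-0.4,-1],0],[[-0.
[... 3287 characters left out ...]
5,-0.5,-1],0],[[-0.5,-0.5,-1],0],[[-0.5,-0.5,-1],0],[[-0.5,-0.6,-1],0],[[-0.6,-0.6,-1],0],[[-0.6,-0.6,-1],0],[[-0.6,-0.6,-1],0],[[-0.6,-0.6,-1],0],[[-0.6,-0.7,-1],0],[[-0.7,-0.7,-1],0],[[-0.7,-0.7,-1],0],[[-0.7,-0.8,-1],0],[[-0.8,-0.8,-1],0],[[-0.8,-0.8,-1],0],[[-0.8,-0.9,-1],0],[[-0.9,-0.9,-1],0],[[-0.9,-0.9,-1],0],[[-1,-1,-1],0],[[-1,-1,-0.9],0],[[-1,-1,-0.9],0],[[-1,-1,-0.8],0],[[-1,-1,-0.8],0],[[-1,-1,-0.7],0],[[-1,-1,-0.7],0],[[-1,-1,-0.7],0],[[-1,-1,-0.6],0],[[-1,-1,-0.6],0],[[-1,-1,-0.5],0],[[-1,-1,-0.5],0],[[-1,-1,-0.4],0],[[-1,-1,-0.4],0]]
60 -> [-0.126 -0.948  0.596] tilt 20.517544223871006 z [-0.018 -0.35  -0.937] xaz 129.4590952624582 q [-1.774  0.883  0.025  0.056  1.879 -2.404]
```

```bash
python3 - <<'E'
from g import *
q0=cur()
res=[]
T=lambda q:np.degrees(np.arctan2(fk(q,PP)[1][1,2],-fk(q,PP)[1][2,2]))
for e1,n1 in [(-50,5),(-50,9),(-35,6),(-35,12),(-20,10),(-20,20),(-10,20),(0,20)]:
    qa,r1=push(q0,-95,n1,0,e1);ta=T(qa);za=fk(qa,PP)[0]
    for e2 in (0,):
        qb,r2=push(qa,-95,22,0,e2);zb=fk(qb,PP)[0];tb=T(qb)
        q,r3=push(qb,-97,50,0,35,stop=lambda z:T(z)<-45);y,R=fk(q,PP)
        print(e1,n1,round(ta,1),za,'|',e2,round(tb,1),zb,'|',n1+22+len(r3),y,R[:,2],q[4])
E
```

```text
-50 5 45.6 [-0.026 -0.867  0.116] | 0 16.6 [-0.054 -0.983  0.048] | 72 [-0.104 -1.116  0.562] [-0.017 -0.714 -0.7  ] 1.3330746062856864
-50 9 42.8 [-0.033 -0.879 -0.015] | 0 11.7 [-0.057 -1.009 -0.016] | 72 [-0.102 -1.132  0.531] [-0.02  -0.71  -0.704] 1.3063679814154783
-35 6 43.9 [-0.031 -0.872  0.119] | 0 14.2 [-0.056 -0.993  0.047] | 71 [-0.105 -1.122  0.553] [-0.017 -0.715 -0.699] 1.3233319459148227
-35 12 38.2 [-0.043 -0.895 -0.031] | 0 6.6 [-0.062 -1.033 -0.028] | 72 [-0.101 -1.145  0.516] [-0.022 -0.72  -0.694] 1.272456421393862
-20 10 38.4 [-0.044 -0.893  0.08 ] | 0 7.6 [-0.062 -1.025  0.023] | 70 [-0.102 -1.137  0.524] [-0.019 -0.713 -0.701] 1.293690583096829
-20 20 26.4 [-0.051 -0.942 -0.064] | 0 -4.5 [-0.067 -1.086 -0.052] | 73 [-0.1   -1.173  0.445] [-0.02  -0.709 -0.705] 1.2182132163905555
-10 20 25.0 [-0.04  -0.948  0.033] | 0 -5.5 [-0.064 -1.09  -0.009] | 72 [-0.107 -1.17   0.45 ] [-0.011 -0.707 -0.707] 1.2277905652942536
0 20 25.9 [-0.048 -0.932  0.141] | 0 -4.0 [-0.067 -1.079  0.044] | 73 [-0.108 -1.16   0.479] [-0.014 -0.716 -0.698] 1.2432490438981003
```

```bash
python3 - <<'E'
from g import *
q,r=push(cur(),-95,20,0,3);show(q,r)
E
```

```text
[[[-0.6,-0.6,-1],0],[[-0.6,-0.6,-1],0],[[-0.6,-0.6,-1],0],[[-0.6,-0.6,-1],0],[[-0.7,-0.6,-1],0],[[-0.7,-0.6,-1],0],[[-0.7,-0.6,-1],0],[[-0.7,-0.7,-1],0],[[-0.7,-0.7,-1],0],[[-0.8,-0.7,-1],0],[[-0.8,-0.7,-1],0],[[-0.8,-0.8,-1],0],[[-0.9,-0.8,-1],0],[[-0.9,-0.8,-1],0],[[-0.9,-0.9,-1],0],[[-1,-0.9,-1],0],[[-1,-0.9,-1],0],[[-1,-0.9,-0.9],0],[[-1,-0.9,-0.9],0],[[-1,-0.9,-0.8],0]]
20 -> [-0.05  -0.923  0.176] tilt 27.17333013949017 z [ 0.081  0.449 -0.89 ] xaz 131.3601629366599 q [-1.69   1.331  0.025  0.035  2.258 -2.339]
```

```bash
python3 -m handwheel '[[[-0.6,-0.6,-1],0],[[-0.6,-0.6,-1],0],[[-0.6,-0.6,-1],0],[[-0.6,-0.6,-1],0],[[-0.7,-0.6,-1],0],[[-0.7,-0.6,-1],0],[[-0.7,-0.6,-1],0],[[-0.7,-0.7,-1],0],[[-0.7,-0.7,-1],0],[[-0.8,-0.7,-1],0],[[-0.8,-0.7,-1],0],[[-0.8,-0.8,-1],0],[[-0.9,-0.8,-1],0],[[-0.9,-0.8,-1],0],[[-0.9,-0.9,-1],0],[[-1,-0.9,-1],0],[[-1,-0.9,-1],0],[[-1,-0.9,-0.9],0],[[-1,-0.9,-0.9],0],[[-1,-0.9,-0.8],0]]' >/dev/null; python3 s.py
python3 - <<'E'
from g import *
q0=cur()
for el in (10,20):
  for az in (-95,-100):
    q,r=push(q0,az,20,0,el);show(q,r)
    q,r=push(q,az,50,0,30,stop=lambda z:fk(z,PP)[1][1,2]<-.705);print(len(r),fk(q,PP)[0],fk(q,PP)[1][:,2])
E
```

```text
26.95 p [-0.0438 -0.8332  0.1867] q [-1.6927  1.4037  0.0261  0.0344  2.68   -2.3362] F [-0.1722 -0.3354 -2.4948] gap 0.05383455293722752 29.996734857559204
[[-0.6601  0.7423  0.1154]
 [ 0.4892  0.3082  0.8159]
 [ 0.5701  0.595  -0.5665]]
[[[-0.4,-0.3,-1],0],[[-0.4,-0.3,-1],0],[[-0.4,-0.3,-1],0],[[-0.4,-0.3,-1],0],[[-0.4,-0.3,-1],0],[[-0.4,-0.3,-1],0],[[-0.4,-0.3,-1],0],[[-0.4,-0.4,-1],0],[[-0.4,-0.4,-1],0],[[-0.5,-0.4,-1],0],[[-0.5,-0.4,-1],0],[[-0.5,-0.4,-1],0],[[-0.5,-0.4,-1],0],[[-0.5,-0.4,-1],0],[[-0.5,-0.4,-1],0],[[-0.6,-0.4,-1],0],[[-0.6,-0.5,-1],0],[[-0.6,-0.5,-1],0],[[-0.6,-0.5,-1],0],[[-0.6,-0.5,-1],0]]
20 -> [-0.053 -0.87   0.208] tilt 40.70066151656241 z [ 0.128  0.64  -0.758] xaz 134.77524858019044 q [-1.706  1.335  0.025  0.067  2.49  -2.316]
50 [-0.056 -0.982  0.496] [ 0.126 -0.236 -0.964]
[[[-0.3,-0.4,-1],0],[[-0.3,-0.4,-1],0],[[-0.3,-0.4,-1],0],[[-0.3,-0.4,-1],0],[[-0.3,-0.4,-1],0],[[-0.3,-0.4,-1],0],[[-0.4,-0.4,-1],0],[[-0.4,-0.4,-1],0],[[-0.4,-0.4,-1],0],[[-0.4,-0.4,-1],0],[[-0.4,-0.5,-1],0],[[-0.4,-0.5,-1],0],[[-0.4,-0.5,-1],0],[[-0.4,-0.5,-1],0],[[-0.5,-0.5,-1],0
[... 746 characters left out ...]
0.727] xaz 136.0809222767931 q [-1.707  1.264  0.025  0.066  2.608 -2.315]
50 [-0.053 -0.936  0.502] [ 0.145 -0.094 -0.985]
[[[-0.2,-0.2,-1],0],[[-0.2,-0.2,-1],0],[[-0.2,-0.2,-1],0],[[-0.2,-0.2,-1],0],[[-0.2,-0.2,-1],0],[[-0.2,-0.2,-1],0],[[-0.2,-0.3,-1],0],[[-0.2,-0.3,-1],0],[[-0.2,-0.3,-1],0],[[-0.2,-0.3,-1],0],[[-0.2,-0.3,-1],0],[[-0.2,-0.3,-1],0],[[-0.3,-0.3,-1],0],[[-0.3,-0.3,-1],0],[[-0.3,-0.3,-1],0],[[-0.3,-0.3,-1],0],[[-0.3,-0.3,-1],0],[[-0.3,-0.3,-1],0],[[-0.3,-0.3,-1],0],[[-0.3,-0.4,-1],0]]
20 -> [-0.088 -0.84   0.293] tilt 43.41541371413371 z [ 0.119  0.677 -0.726] xaz 136.34694109365938 q [-1.74   1.262  0.025  0.006  2.612 -2.39 ]
50 [-0.145 -0.923  0.505] [ 0.034 -0.093 -0.995]
```

```bash
python3 - <<'E'
from g import *
q0=cur()
q,r=travel(q0,[-.045,-.79,.105]);show(q,r)
q1,r=push(q,-97,14,0,0);show(q1,r)
print([ [round(v,3) for v in (push(q,-97,n,0,0)[0][4],tilt(push(q,-97,n,0,0)[0]))] for n in (1,2,3,5,8,11)])
E
```

```text
[[[-0.31,-0.44,1],0],[[-0.3,-0.45,1],0],[[-0.23,-0.33,0.75],0]]
3 -> [-0.045 -0.79   0.105] tilt 55.491642265980175 z [ 0.115  0.816 -0.567] xaz 143.457973399758 q [-1.699  1.172  0.558  0.015  2.38  -2.36 ]
[[[-0.5,-0.5,-1],0],[[-0.5,-0.5,-1],0],[[-0.5,-0.5,-1],0],[[-0.5,-0.5,-1],0],[[-0.5,-0.5,-1],0],[[-0.5,-0.5,-1],0],[[-0.6,-0.5,-1],0],[[-0.6,-0.6,-1],0],[[-0.6,-0.6,-1],0],[[-0.6,-0.6,-1],0],[[-0.6,-0.6,-1],0],[[-0.7,-0.6,-1],0],[[-0.7,-0.7,-1],0],[[-0.7,-0.7,-1],0]]
14 -> [-0.072 -0.872  0.086] tilt 44.1130780919193 z [ 0.117  0.686 -0.718] xaz 136.7911998843528 q [-1.719  1.461  0.025  0.021  2.425 -2.365]
[[np.float64(2.503), np.float64(55.492)], [np.float64(2.594), np.float64(54.995)], [np.float64(2.582), np.float64(54.214)], [np.float64(2.559), np.float64(52.614)], [np.float64(2.519), np.float64(50.032)], [np.float64(2.476), np.float64(47.23)]]
```

Test with a short batch to confirm the tilt really falls.

```bash
python3 -m handwheel '[[[-0.3,-0.44,1],0],[[-0.3,-0.44,1],0],[[-0.23,-0.33,0.75],0],[[-0.5,-0.5,-1],0],[[-0.5,-0.5,-1],0],[[-0.5,-0.5,-1],0],[[-0.5,-0.5,-1],0],[[-0.5,-0.5,-1],0],[[-0.5,-0.5,-1],0],[[-0.6,-0.5,-1],0]]' >/dev/null; python3 s.py
python3 - <<'E'
from g import *
q1,r=push(cur(),-97,20,0,3);show(q1,r)
E
```

```text
27.95 p [-0.0582 -0.8295  0.1467] q [-1.7086  1.4517  0.0264  0.0218  2.6801 -2.3563] F [ 0.0234 -0.2184 -1.7828] gap 0.05412129477307967 29.99315321445465
[[-0.663   0.7378  0.1264]
 [ 0.4662  0.2748  0.8409]
 [ 0.5857  0.6165 -0.5262]]
[[[-0.4,-0.4,-1],0],[[-0.4,-0.4,-1],0],[[-0.4,-0.4,-1],0],[[-0.4,-0.4,-1],0],[[-0.4,-0.4,-1],0],[[-0.5,-0.4,-1],0],[[-0.5,-0.4,-1],0],[[-0.5,-0.5,-1],0],[[-0.5,-0.5,-1],0],[[-0.5,-0.5,-1],0],[[-0.5,-0.5,-1],0],[[-0.5,-0.5,-1],0],[[-0.6,-0.5,-1],0],[[-0.6,-0.5,-1],0],[[-0.6,-0.6,-1],0],[[-0.6,-0.6,-1],0],[[-0.6,-0.6,-1],0],[[-0.7,-0.6,-1],0],[[-0.7,-0.6,-1],0],[[-0.7,-0.7,-1],0]]
20 -> [-0.083 -0.874  0.128] tilt 42.029717726722446 z [ 0.129  0.657 -0.743] xaz 135.22365386481465 q [-1.733  1.415  0.025  0.032  2.434 -2.363]
```

```bash
python3 - <<'E'
from g import *
q1,r=travel(cur(),[-.05,-.72,.11]);show(q1,r)
E
python3 -m handwheel '[[[0.3,0,1],0],[[0.3,0,1],0],[[0.3,0,1],0]]' >/dev/null; python3 s.py
```

```text
[[[0.21,0.11,1],0],[[0.21,0.12,1],0],[[0.2,0.11,1],0],[[0.16,0.09,0.78],0]]
4 -> [-0.05 -0.72  0.11] tilt 58.25224582856146 z [ 0.126  0.841 -0.526] xaz 144.8891932207551 q [-1.716  0.991  0.872  0.005  2.295 -2.376]
28.25 p [-0.0636 -0.7632  0.1201] q [-1.7231  1.1083  0.6575 -0.0037  2.3933 -2.3863] F [ 0.1791 -2.1217 -0.8093] gap 0.05363130286890834 29.993468821048737
[[-0.6633  0.7376  0.1266]
 [ 0.4657  0.2744  0.8413]
 [ 0.5858  0.617  -0.5255]]
```

```bash
python3 -m handwheel '[[[-0.55,-0.55,-1],0],[[-0.55,-0.55,-1],0],[[-0.55,-0.55,-1],0],[[-0.55,-0.55,-1],0]]' >/dev/null; python3 s.py
```

```text
28.65 p [-0.0742 -0.8245  0.116 ] q [-1.725   1.4853  0.0321 -0.0023  2.6773 -2.3865] F [-0.3232 -0.9166 -3.8823] gap 0.054127429358917796 29.985763728618622
[[-0.6661  0.734   0.1324]
 [ 0.4469  0.2505  0.8588]
 [ 0.5972  0.6312 -0.4949]]
```

```bash
python3 -m handwheel '[[[0.44,0.5,-1],0],[[0.44,0.5,-1],0],[[0.44,0.5,-1],0],[[0.44,0.5,-1],0]]' >/dev/null; python3 s.py
python3 - <<'E'
from g import *
for el in (45,60,75,85):
    q=cur();q1,r=push(q,-95,6,0,el,rnd=2);print(el,tilt(q1),fk(q1,PP)[0],q1,r[-1])
E
```

```text
29.05 p [-0.0749 -0.8315  0.2199] q [-1.7251  1.3645  0.0251  0.0016  2.681  -2.383 ] F [ 0.5773  0.2205 -1.7987] gap 0.053591214283228196 29.985519647598267
[[-0.6549  0.7455  0.1238]
 [ 0.5184  0.3239  0.7914]
 [ 0.5499  0.5825 -0.5986]]
45 49.1438329835838 [-0.072 -0.821  0.308] [-1.725  1.228  0.091  0.014  2.68  -2.371] [[0.02, 0.1, -1.0], 0]
60 49.16474272810098 [-0.071 -0.806  0.344] [-1.726  1.14   0.179  0.011  2.68  -2.375] [[0.22, 0.29, -1.0], 0]
75 49.10669585027207 [-0.069 -0.783  0.39 ] [-1.728  1.027  0.292  0.007  2.68  -2.38 ] [[0.46, 0.53, -1.0], 0]
85 48.928185318494265 [-0.067 -0.757  0.43 ] [-1.73   0.924  0.391  0.002  2.68  -2.386] [[0.68, 0.73, -1.0], 0]
```

```bash
python3 -m handwheel '[[[0.6,0.65,-1],0],[[0.6,0.65,-1],0],[[0.55,0.6,-1],0],[[0.5,0.6,-1],0],[[0.5,0.55,-1],0],[[0.45,0.5,-1],0],[[0.45,0.5,-1],0],[[0.4,0.45,-1],0]]' >/dev/null; python3 s.py
python3 - <<'E'
from g import *
for el in (45,60,75,85):
    q=cur();q1,r=push(q,-95,6,0,el,rnd=2);print(el,tilt(q1),fk(q1,PP)[0],q1,r[-1])
E
```

```text
29.85 p [-0.0717 -0.8124  0.4023] q [-1.7261  1.1437  0.0252  0.0096  2.6802 -2.3758] F [-0.0967  0.3803 -2.08  ] gap 0.05386197574560313 29.984970688819885
[[-0.637   0.7637  0.1047]
 [ 0.6301  0.4376  0.6414]
 [ 0.444   0.4746 -0.76  ]]
45 36.5103370663367 [-0.068 -0.799  0.46 ] [-1.727  1.073  0.025  0.024  2.68  -2.363] [[-0.14, -0.06, -1.0], 0]
60 36.47205021861891 [-0.067 -0.78   0.491] [-1.728  0.995  0.103  0.02   2.68  -2.368] [[0.06, 0.12, -1.0], 0]
75 36.48796602972305 [-0.065 -0.757  0.524] [-1.729  0.904  0.194  0.017  2.68  -2.372] [[0.26, 0.32, -1.0], 0]
85 36.45388054477558 [-0.063 -0.735  0.55 ] [-1.731  0.83   0.267  0.013  2.68  -2.377] [[0.42, 0.47, -1.0], 0]
```

```bash
python3 -m handwheel '[[[0.55,0.6,-1],0],[[0.55,0.6,-1],0],[[0.5,0.55,-1],0],[[0.5,0.55,-1],0],[[0.45,0.5,-1],0],[[0.4,0.45,-1],0],[[0.35,0.4,-1],0],[[0.35,0.4,-1],0],[[0.3,0.35,-1],0],[[0.3,0.35,-1],0]]' >/dev/null; python3 s.py
python3 - <<'E'
from g import *
for el in (0,15,30,45):
  for az in (-95,-100):
    q,r=push(cur(),az,70,0,el,rnd=1,stop=lambda z:fk(z,PP)[1][1,2]<-.705);print(el,az,len(r),fk(q,PP)[0],fk(q,PP)[1][:,2],q)
E
```

```text
30.85 p [-0.0605 -0.7401  0.6052] q [-1.7284  0.8835  0.0264  0.0234  2.68   -2.3637] F [ 0.183  -0.1374 -1.559 ] gap 0.05371446218132537 29.984807074069977
[[-0.6203  0.7805  0.0784]
 [ 0.7285  0.5361  0.4265]
 [ 0.2909  0.3217 -0.9011]]
0 -95 57 [-0.1   -1.259  0.079] [-0.023 -0.715 -0.699] [-1.71   1.47   0.025  0.101  0.854 -2.362]
0 -100 57 [-0.218 -1.243  0.077] [-0.099 -0.706 -0.701] [-1.801  1.472  0.025  0.085  0.855 -2.461]
15 -95 55 [-0.113 -1.21   0.351] [-0.021 -0.716 -0.698] [-1.729  1.212  0.025  0.103  1.112 -2.353]
15 -100 54 [-0.189 -1.203  0.35 ] [-0.08  -0.718 -0.692] [-1.788  1.214  0.025  0.086  1.1   -2.425]
30 -95 59 [-0.066 -1.091  0.602] [ 0.017 -0.707 -0.707] [-1.709  0.947  0.025  0.116  1.391 -2.296]
30 -100 56 [-0.165 -1.085  0.6  ] [-0.065 -0.709 -0.702] [-1.794  0.951  0.025  0.096  1.377 -2.399]
45 -95 67 [-0.073 -0.919  0.808] [ 0.03  -0.707 -0.706] [-1.756  0.695  0.025  0.161  1.647 -2.286]
45 -100 65 [-0.15 -0.91  0.81] [-0.051 -0.709 -0.703] [-1.832  0.694  0.025  0.135  1.64  -2.389]
```

```bash
python3 -m handwheel '[[[-1,-1,-1],0],[[-1,-1,-1],0],[[-1,-1,-1],0],[[-1,-1,-1],0],[[-1,-1,-1],0]]' >/dev/null; python3 s.py
python3 - <<'E'
from g import *
for el in (10,30):
  for az in (-97,):
    q,r=push(cur(),az,70,0,el,rnd=1,stop=lambda z:fk(z,PP)[1][1,2]<-.705);show(q,r)
E
```

```text
31.35 p [-0.0739 -0.7617  0.5575] q [-1.7424  0.9467  0.0267  0.0295  2.6799 -2.3712] F [-0.0815  0.7223 -1.613 ] gap 0.05343835910207259 29.985114634037018
[[-0.6233  0.776   0.0966]
 [ 0.712   0.5122  0.4803]
 [ 0.3233  0.3681 -0.8718]]
[[[-0.9,-0.8,-1],0],[[-0.9,-0.9,-1],0],[[-1,-0.9,-1],0],[[-1,-0.9,-1],0],[[-1,-0.9,-1],0],[[-1,-0.9,-0.9],0],[[-1,-0.9,-0.9],0],[[-1,-0.9,-0.9],0],[[-1,-0.9,-0.8],0],[[-1,-0.9,-0.8],0],[[-1,-0.9,-0.7],0],[[-1,-0.9,-0.7],0],[[-1,-0.9,-0.7],0],[[-1,-0.9,-0.6],0],[[-1,-0.9,-0.6],0],[[-1,-0.9,-0.6],0],[[-1,-0.9,-0.5],0],[[-1,-0.9,-0.5],0],[[-1,-0.9,-0.5],0],[[-1,-0.9,-0.4],0],[[-1,-0.9,-0.4],0],[[-1,-0.9,-0.4],0],[[-1,-0.9,-0.3],0],[[-1,-0.9,-0.3],0],[[-1,-0.9,-0.3],0],[[-1,-0.9,-0.2],0],[[-1,-0.9,-0.2],0],[[-1,-0.9,-0.2],0],[[-1,-0.9,-0.1],0],[[-1,-0.9,-0.1],0],[[-1,-0.9,-0.1],0],[[-1,-0.9,0],0],[[-1,-0.9,0],0],[[-1,-0.9,0],0],[[-1,-0.9,0.1],0],[[-1,-0.9,0.1],0],[[-1,-0.9,0.1],0],[[-1,-0.9,0.2],0],[[-1,-0.9,0.2],0],[[-1,-0.9,0.2],0],[[-1,-0.9,0.3],0],[[-1,-0.9,0.3],0],[[-1,-0.9,0.3],0],[[-1,-0.9,0.4],0],[[-1,-0.9,0.4],0],[[-1,-0.9,0.4],0],[[-1,-0.9,0.5
[... 936 characters left out ...]
,[[-1,-0.9,-0.6],0],[[-1,-0.9,-0.6],0],[[-1,-0.9,-0.6],0],[[-1,-0.9,-0.5],0],[[-1,-0.9,-0.5],0],[[-1,-0.9,-0.5],0],[[-1,-0.9,-0.4],0],[[-1,-0.9,-0.4],0],[[-1,-0.9,-0.3],0],[[-1,-0.9,-0.3],0],[[-1,-0.9,-0.3],0],[[-1,-0.9,-0.2],0],[[-1,-0.9,-0.2],0],[[-1,-0.9,-0.2],0],[[-1,-0.9,-0.1],0],[[-1,-0.9,-0.1],0],[[-1,-0.9,-0.1],0],[[-1,-0.9,-0.1],0],[[-1,-0.9,0],0],[[-1,-0.9,0],0],[[-1,-0.9,0],0],[[-1,-0.9,0.1],0],[[-1,-0.9,0.1],0],[[-1,-0.9,0.1],0],[[-1,-0.9,0.2],0],[[-1,-0.9,0.2],0],[[-1,-0.9,0.2],0],[[-1,-0.9,0.3],0],[[-1,-0.9,0.3],0],[[-1,-0.9,0.3],0]]
62 -> [-0.131 -1.096  0.593] tilt 45.935882381150584 z [-0.013 -0.718 -0.695] xaz 134.69366250889567 q [-1.77   0.961  0.025  0.132  1.364 -2.345]
```

```bash
python3 -m handwheel '[[[0.45,0.5,-1],0],[[0.4,0.45,-1],0],[[0.4,0.45,-1],0],[[0.35,0.4,-1],0],[[0.35,0.4,-1],0],[[0.3,0.35,-1],0],[[0.3,0.35,-1],0],[[0.3,0.35,-1],0],[[0.25,0.3,-1],0],[[0.25,0.3,-1],0],[[0.2,0.25,-1],0]]' >/dev/null; python3 s.py
python3 - <<'E'
from g import *
q,r=travel(cur(),[-.07,-.66,.5]);show(q,r)
q,r=travel(q,[-.08,-.87,.36]);show(q,r)
for el in (15,25):
    q1,r=push(q,-97,70,0,el,rnd=1,stop=lambda z:fk(z,PP)[1][1,2]<-.705);print(el,len(r),fk(q1,PP)[0],fk(q1,PP)[1][:,2],q1)
E
```

```text
32.45 p [-0.0574 -0.6503  0.7444] q [-1.7509  0.6847  0.0252  0.053   2.6802 -2.3538] F [-0.2246  0.1129 -1.2927] gap 0.05416646459406585 29.984670281410217
[[-0.6082  0.791   0.0674]
 [ 0.7796  0.5792  0.2382]
 [ 0.1494  0.1974 -0.9689]]
[[[-0.16,-0.27,1],0],[[-0.15,-0.27,1],0],[[-0.16,-0.27,1],0],[[-0.15,-0.27,1],0],[[-0.16,-0.28,1],0],[[-0.15,-0.27,1],0],[[-0.16,-0.28,1],0],[[-0.12,-0.22,0.8],0]]
8 -> [-0.07 -0.66  0.5 ] tilt 14.332913629254255 z [ 0.067  0.238 -0.969] xaz 127.95663564960934 q [-1.766  0.278  1.048  0.023  2.065 -2.405]
[[[-1,-0.88,0.48],0],[[-1,-0.88,0.47],0],[[-1,-0.88,0.48],0],[[-1,-0.88,0.47],0],[[-1,-0.88,0.48],0],[[-0.95,-0.83,0.45],0]]
6 -> [-0.08 -0.87  0.36] tilt 14.332913504271382 z [ 0.067  0.238 -0.969] xaz 127.9566356310732 q [-1.733  0.824  0.522  0.032  2.045 -2.369]
15 44 [-0.115 -1.218  0.318] [-0.03  -0.713 -0.7  ] [-1.727  1.242  0.025  0.092  1.084 -2.357]
25 43 [-0.117 -1.157  0.479] [-0.029 -0.71  -0.704] [-1.739  1.08   0.025  0.095  1.252 -2.352]
```

```bash
python3 -m handwheel '[[[-0.16,-0.27,1],0],[[-0.16,-0.27,1],0],[[-0.5,-0.5,1],0],[[-1,-0.9,1],0],[[-1,-0.9,1],0],[[-1,-0.9,1],0],[[-1,-0.9,1],0],[[-1,-0.9,1],0],[[-1,-0.9,1],0],[[-1,-0.9,1],0],[[-1,-0.9,-0.6],0],[[-1,-0.9,-0.6],0],[[-1,-0.9,-0.6],0],[[-1,-0.9,-0.6],0],[[-1,-0.9,-0.6],0]]' >/dev/null; python3 s.py
python3 - <<'E'
from g import *
for el in (10,20,30):
    q1,r=push(cur(),-97,70,0,el,rnd=1,stop=lambda z:fk(z,PP)[1][1,2]<-.705);show(q1,r)
E
```

```text
33.95 p [-0.0752 -0.9424  0.369 ] q [-1.7193  1.1133  0.0252  0.0492  2.1383 -2.3399] F [ 0.082   0.2012 -0.8559] gap 0.05390147721037835 29.984579980373383
[[-0.6026  0.7957  0.061 ]
 [ 0.7953  0.5926  0.1276]
 [ 0.0654  0.1254 -0.9899]]
[[[-1,-0.9,-0.4],0],[[-1,-0.9,-0.4],0],[[-1,-0.9,-0.4],0],[[-1,-0.9,-0.3],0],[[-1,-0.9,-0.3],0],[[-1,-0.9,-0.3],0],[[-1,-0.9,-0.2],0],[[-1,-0.9,-0.2],0],[[-1,-0.9,-0.2],0],[[-1,-0.9,-0.1],0],[[-1,-0.9,-0.1],0],[[-1,-0.9,-0.1],0],[[-1,-0.9,0],0],[[-1,-0.9,0],0],[[-1,-0.9,0],0],[[-1,-0.9,0.1],0],[[-1,-0.9,0.1],0],[[-1,-0.9,0.1],0],[[-1,-0.9,0.2],0],[[-1,-0.9,0.2],0],[[-1,-0.9,0.2],0],[[-1,-0.9,0.3],0],[[-1,-0.9,0.3],0],[[-1,-0.9,0.3],0],[[-1,-0.9,0.4],0],[[-1,-0.9,0.4],0],[[-1,-0.9,0.4],0],[[-1,-0.9,0.5],0],[[-1,-0.9,0.5],0],[[-1,-0.9,0.5],0],[[-1,-0.9,0.6],0],[[-1,-0.9,0.6],0],[[-1,-0.9,0.7],0],[[-1,-0.9,0.7],0],[[-1,-0.9,0.8],0],[[-1,-0.9,0.8],0],[[-1,-0.9,0.9],0],[[-1,-0.9,0.9],0]]
38 -> [-0.108 -1.235  0.243] tilt 44.97774767731166 z [-0.022 -0.706 -0.707] xaz 135.27675644882555 q [-1.72   1.314  0.025  0.097  1.023 -2.355]
[[[-1,-0.9,-0.7],0],[[-
[... 949 characters left out ...]
0],[[-1,-0.9,-0.7],0],[[-1,-0.9,-0.6],0],[[-1,-0.9,-0.6],0],[[-1,-0.9,-0.6],0],[[-1,-0.9,-0.5],0],[[-1,-0.9,-0.5],0],[[-1,-0.9,-0.4],0],[[-1,-0.9,-0.4],0],[[-1,-0.9,-0.4],0],[[-1,-0.9,-0.3],0],[[-1,-0.9,-0.3],0],[[-1,-0.9,-0.3],0],[[-1,-0.9,-0.2],0],[[-1,-0.9,-0.2],0],[[-1,-0.9,-0.2],0],[[-1,-0.9,-0.1],0],[[-1,-0.9,-0.1],0],[[-1,-0.9,-0.1],0],[[-1,-0.9,0],0],[[-1,-0.9,0],0],[[-1,-0.9,0],0],[[-1,-0.9,0.1],0],[[-1,-0.9,0.1],0],[[-1,-0.9,0.1],0],[[-1,-0.9,0.2],0],[[-1,-0.9,0.2],0],[[-1,-0.9,0.2],0],[[-1,-0.9,0.3],0],[[-1,-0.9,0.3],0],[[-1,-0.9,0.3],0]]
37 -> [-0.115 -1.125  0.54 ] tilt 45.16572994200841 z [-0.022 -0.709 -0.705] xaz 135.3618491003359 q [-1.745  1.016  0.025  0.104  1.319 -2.348]
```

```bash
python3 -m handwheel '[[[-1,-1,-1],0],[[-1,-1,-1],0],[[-1,-1,-0.9],0],[[-1,-1,-0.9],0],[[-1,-1,-0.8],0],[[-1,-1,-0.8],0],[[-1,-1,-0.7],0],[[-1,-1,-0.7],0],[[-1,-1,-0.6],0],[[-1,-1,-0.6],0],[[-1,-1,-0.6],0],[[-1,-1,-0.5],0],[[-1,-1,-0.5],0],[[-1,-1,-0.4],0],[[-1,-1,-0.4],0],[[-1,-1,-0.4],0],[[-1,-1,-0.3],0],[[-1,-1,-0.3],0],[[-1,-1,-0.3],0],[[-1,-1,-0.2],0]]' >/dev/null; python3 s.py
python3 - <<'E'
from g import *
for az in (-97,-101):
    q1,r=push(cur(),az,70,0,30,rnd=1,stop=lambda z:fk(z,PP)[1][1,2]<-.7);show(q1,r)
# cap pose
lz=np.array([-.049,-.705,.707]);hz=lz*[1,1,0];hz/=np.linalg.norm(hz)
tz=(hz-[0,0,1])/2**.5;L=np.array([.5565,.074,.15])
tx=lz  # bottle x=-tool x=-lz
R=np.stack([tx,np.cross(tz,tx),tz],1)
o=L+.144*lz+.019*tz;x=o-.031*tz+.002*lz
for g0 in ([.2,0,1.8,-.7,1.5,-2.7],): print('cap',x,ik(x,R,np.array(g0)))
Rq=fk(q1,PP)[1];print('turn needed',np.degrees(Ro.from_matrix(Rq.T@R).as_rotvec()))
E
```

```text
35.95 p [-0.132  -1.0429  0.4788] q [-1.7704  1.0209  0.0259  0.0871  1.6793 -2.3721] F [ 0.4256  0.0101 -1.7791] gap 0.05358506190132238 29.984788298606873
[[-0.5877  0.809   0.0051]
 [ 0.7364  0.5375 -0.4109]
 [-0.3352 -0.2378 -0.9116]]
[[[-1,-0.9,-0.1],0],[[-1,-0.9,-0.1],0],[[-1,-0.9,-0.1],0],[[-1,-0.9,0],0],[[-1,-0.9,0],0],[[-1,-0.9,0],0],[[-1,-0.9,0.1],0],[[-1,-0.9,0.1],0],[[-1,-0.9,0.1],0],[[-1,-0.9,0.2],0],[[-1,-0.9,0.2],0],[[-1,-0.9,0.2],0],[[-1,-0.9,0.3],0],[[-1,-0.9,0.3],0],[[-1,-0.9,0.3],0]]
15 -> [-0.134 -1.125  0.535] tilt 44.89681869933546 z [-0.038 -0.705 -0.708] xaz 135.26313466216712 q [-1.76   1.02   0.025  0.099  1.319 -2.365]
[[[-1,-1,-0.2],0],[[-1,-1,-0.1],0],[[-1,-1,-0.1],0],[[-1,-1,0],0],[[-1,-1,0],0],[[-1,-1,0],0],[[-1,-1,0.1],0],[[-1,-1,0.1],0],[[-1,-1,0.1],0],[[-1,-1,0.2],0],[[-1,-1,0.2],0],[[-1,-1,0.2],0],[[-1,-1,0.3],0],[[-1,-1,0.3],0],[[-1,-1,0.4],0]]
15 -> [-0.161 -1.123  0.542] tilt 45.924526812869274 z [-0.045 -0.717 -0.696] xaz 135.6715291953066 q [-1.787  1.017  0.025  0.114  1.306 -2.387]
cap [ 0.55  -0.02   0.262] (array([ 0.208,  0.029,  1.838, -0.748,  1.549, -2.739]), np.float64(0.0003617153912581772))
turn needed [  -1.255   -0.044 -140.806]
```

```bash
python3 -m handwheel '[[[-1,-1,-0.2],0],[[-1,-1,-0.1],0],[[-1,-1,-0.1],0],[[-1,-1,0],0],[[-1,-1,0],0],[[-1,-1,0],0],[[-1,-1,0.1],0],[[-1,-1,0.1],0],[[-1,-1,0.1],0],[[-1,-1,0.2],0],[[-1,-1,0.2],0],[[-1,-1,0.2],0],[[-1,-1,0.3],0],[[-1,-1,0.3],0],[[-1,-1,0.3],0]]' >/dev/null; python3 s.py
python3 - <<'E'
from g import *
q=cur()
q,r=travel(q,[.2,-.6,.42]);show(q,r)
q,r=travel(q,[.546,-.076,.33],-140);show(q,r)
E
```

```text
37.45 p [-0.1612 -1.1237  0.5495] q [-1.7875  1.0122  0.0265  0.1157  1.2917 -2.3875] F [-0.2984 -0.2596 -1.6775] gap 0.053963557308127644 29.985086917877197
[[-0.5935  0.8034 -0.0468]
 [ 0.5704  0.3789 -0.7288]
 [-0.5678 -0.4593 -0.6831]]
[[[0.29,1,-0.57],0],[[0.29,1,-0.57],0],[[0.29,1,-0.57],0],[[0.29,1,-0.57],0],[[0.29,1,-0.57],0],[[0.29,1,-0.57],0],[[0.29,1,-0.57],0],[[0.29,1,-0.57],0],[[0.29,1,-0.57],0],[[0.29,1,-0.57],0],[[0.28,1,-0.56],0],[[0.29,1,-0.57],0],[[0.28,1,-0.56],0],[[0.29,1,-0.57],0],[[0.28,1,-0.56],0],[[0.29,1,-0.57],0],[[0.28,1,-0.56],0],[[0.29,1,-0.57],0],[[0.07,0.26,-0.15],0]]
19 -> [ 0.2  -0.6   0.42] tilt 46.9109837164381 z [-0.047 -0.729 -0.683] xaz 136.13962300240277 q [-1.199 -0.372  1.932 -0.42   0.857 -1.658]
[[[0.28,1,-0.65],-1],[[0.21,1,-0.64],-1],[[0.13,1,-0.63],-1],[[0.06,1,-0.63],-1],[[-0.01,1,-0.63],-1],[[-0.08,1,-0.63],-1],[[-0.15,1,-0.63],-1],[[-0.22,1,-0.64],-1],[[-0.29,1,-0.65],-1],[[-0.37,1,-0.67],-1],[[-0.45,1,-0.69],-1],[[-0.54,1,-0.71],-1],[[-0.63,1,-0.74],-1],[[-0.74,1,-0.77],-1],[[-0.85,1,-0.82],-1],[[-0.97,0.99,-0.87],-1],[[-0.27,0.23,-0.22],-1],[[0,0,0],-1],[[0,0,0],-1],[[0,0,0],-1],[[0,0,0],-1],[[0,0,0],-1],[[0,0,0],-1],[[0,0,0],-1],[[0,0.01,0],-1],[[0,0,0],-1],[[0,0,0],-1],[[0,0,0],-1],[[0,0,0],-1],[[0,0,0],-1],[[0,0,0],-1],[[0,0,0],-1],[[0,0,0],-1],[[0,0,0],-1],[[0.01,0,0],-1]]
35 -> [ 0.546 -0.076  0.33 ] tilt 46.91098809938067 z [-0.047 -0.729 -0.683] xaz -95.18750976799434 q [ 0.125 -0.053  1.814 -0.8    1.577 -2.856]
```

```bash
sed -i 's/def travel(q,x,turn=0,n=None):/def travel(q,x,turn=0,wm=1):/; s/np.clip(round(left\/4,2),-1,1)/np.clip(round(left\/4,2),-wm,wm)/' g.py
python3 - <<'E'
from g import *
q=cur()
a,r=travel(q,[.2,-.6,.42],-52,.75);show(a,r)
for i in range(2,len(r),3):
    z=q
    for k in r[:i]: z=step(z,k[0],k[1],k=.62)
    print(i,round(z[5],2),end=' ')
E
```

```text
[[[0.29,1,-0.57],-0.75],[[0.23,1,-0.56],-0.75],[[0.18,1,-0.55],-0.75],[[0.12,1,-0.55],-0.75],[[0.07,1,-0.55],-0.75],[[0.02,1,-0.55],-0.75],[[-0.03,1,-0.55],-0.75],[[-0.09,1,-0.55],-0.75],[[-0.14,1,-0.55],-0.75],[[-0.19,1,-0.55],-0.75],[[-0.25,1,-0.56],-0.75],[[-0.31,1,-0.57],-0.75],[[-0.36,1,-0.58],-0.75],[[-0.42,1,-0.59],-0.75],[[-0.49,1,-0.61],-0.75],[[-0.55,1,-0.62],-0.75],[[-0.63,1,-0.64],-0.75],[[-0.7,1,-0.67],-0.25]]
18 -> [ 0.2  -0.6   0.42] tilt 46.91098559398851 z [-0.047 -0.729 -0.683] xaz 176.98406008856585 q [-1.199 -0.372  1.932 -0.421  0.857 -2.565]
2 -2.49 5 -2.6 8 -2.68 11 -2.71 14 -2.71 17 -2.64
```

```bash
python3 -m handwheel '[[[0.29,1,-0.57],-0.75],[[0.23,1,-0.56],-0.75],[[0.18,1,-0.55],-0.75],[[0.12,1,-0.55],-0.75],[[0.07,1,-0.55],-0.75],[[0.02,1,-0.55],-0.75],[[-0.03,1,-0.55],-0.75],[[-0.09,1,-0.55],-0.75],[[-0.14,1,-0.55],-0.75],[[-0.19,1,-0.55],-0.75],[[-0.25,1,-0.56],-0.75],[[-0.31,1,-0.57],-0.75],[[-0.36,1,-0.58],-0.75],[[-0.42,1,-0.59],-0.75],[[-0.49,1,-0.61],-0.75],[[-0.55,1,-0.62],-0.75],[[-0.63,1,-0.64],-0.75],[[-0.7,1,-0.67],-0.25]]' >/dev/null; python3 s.py
python3 - <<'E'
from g import *
q=cur()
lz=np.array([-.049,-.705,.707]);R=fk(q,PP)[1];tz=R[:,2]
# turn so tool x closest to lz
v=R.T@lz;tu=np.degrees(np.arctan2(v[1],v[0]));print('turn',tu)
a,r=travel(q,[.546,-.066,.33],tu);show(a,r)
for i in range(2,len(r),3):
    z=q
    for k in r[:i]: z=step(z,k[0],k[1],k=.62)
    print(i,round(z[5],2),end=' ')
E
```

```text
39.25 p [ 0.2013 -0.6277  0.4373] q [-1.2191 -0.3131  1.8612 -0.3986  0.8587 -2.5651] F [-0.0793 -0.1842 -1.9251] gap 0.053740034439336296 29.982677400112152
[[-0.9972  0.059  -0.0453]
 [ 0.0734  0.6802 -0.7293]
 [-0.0122 -0.7306 -0.6827]]
turn -90.66254588581945
[[[-0.63,1,-0.73],-1],[[-0.73,1,-0.77],-1],[[-0.84,1,-0.81],-1],[[-0.96,1,-0.86],-1],[[-1,0.9,-0.84],-1],[[-1,0.78,-0.79],-1],[[-1,0.67,-0.75],-1],[[-1,0.57,-0.72],-1],[[-1,0.49,-0.69],-1],[[-1,0.4,-0.67],-1],[[-1,0.32,-0.65],-1],[[-1,0.25,-0.64],-1],[[-1,0.17,-0.63],-1],[[-1,0.1,-0.63],-1],[[-1,0.04,-0.62],-1],[[-1,-0.04,-0.62],-1],[[-0.54,-0.05,-0.34],-1],[[0,0,0],-1],[[0,0,0],-1],[[0,0,0],-1],[[0.01,0,0],-1],[[0,0,0],-1],[[0,0,0],-0.67]]
23 -> [ 0.546 -0.066  0.33 ] tilt 46.94882463263877 z [-0.045 -0.729 -0.683] xaz -93.96546494199431 q [ 0.143 -0.049  1.81  -0.797  1.588 -2.858]
2 -2.53 5 -2.42 8 -2.35 11 -2.34 14 -2.37 17 -2.46 20 -2.67
```

```bash
python3 -m handwheel '[[[-0.63,1,-0.73],-1],[[-0.73,1,-0.77],-1],[[-0.84,1,-0.81],-1],[[-0.96,1,-0.86],-1],[[-1,0.9,-0.84],-1],[[-1,0.78,-0.79],-1],[[-1,0.67,-0.75],-1],[[-1,0.57,-0.72],-1],[[-1,0.49,-0.69],-1],[[-1,0.4,-0.67],-1],[[-1,0.32,-0.65],-1],[[-1,0.25,-0.64],-1],[[-1,0.17,-0.63],-1],[[-1,0.1,-0.63],-1],[[-1,0.04,-0.62],-1],[[-1,-0.04,-0.62],-1],[[-0.54,-0.05,-0.34],-1]]' >/dev/null; python3 s.py
cat > fin.py <<'E'
from g import *
import sys
which=sys.argv[1]; back=float(sys.argv[2])
q=cur();R=fk(q,PP)[1];tz=R[:,2]
lz=np.array([-.049,-.705,.707]);L=np.array([.5565,.074,.15])
s=1 if which=='cap' else -1   # tool x = s*lz
v=R.T@lz*s;tu=np.degrees(np.arctan2(v[1],v[0]))
Rt=R@RZ(np.radians(tu));bx=-Rt[:,0]
e=L+lz*(.06+back)               # position of end point
d=.084 if which=='cap' else -.05
x=e-d*bx-.019*tz+.031*tz*0+0
x=e-(d+.002)*bx-(-.019+.031)*tz  # origin = TCP+.031tz+.002bx ; end = origin+d*bx-.019tz
print('turn',tu,'bx.-lz',np.degrees(np.arccos(abs(bx@lz))),'end now',)
a,r=travel(q,x,tu);show(a,r)
E
python3 fin.py cap 0
```

```text
40.95 p [ 0.5476 -0.0645  0.3304] q [ 0.1442 -0.0478  1.806  -0.7933  1.5864 -2.4677] F [-0.1863 -0.2854 -1.6524] gap 0.05401092699084688 29.985283613204956
[[-0.425  -0.9042 -0.0421]
 [-0.6086  0.3199 -0.7262]
 [ 0.6701 -0.283  -0.6862]]
turn -22.429120055300807 bx.-lz 2.2616699255389046 end now
[[[-1,0.43,0.17],-1],[[-1,0.34,0.17],-1],[[-0.53,0.14,0.09],-1],[[0,0,0],-1],[[0,0,0],-1],[[0,0,0],-0.61]]
6 -> [ 0.55  -0.018  0.263] tilt 46.66789589074766 z [-0.042 -0.726 -0.686] xaz -93.9800486474822 q [ 0.221  0.034  1.84  -0.774  1.557 -2.724]
```

```bash
python3 -m handwheel '[[[-0.5,0.2,0.1],-1],[[-0.5,0.18,0.1],-1],[[-0.5,0.15,0.07],-1],[[-0.5,0.13,0.07],-1],[[-0.4,0.06,0.06],-1],[[0,0,0],-0.61],[[0,0,0],0]]' >/dev/null; python3 s.py; python3 fin.py cap 0
python3 - <<'E'
from h import *
shot('scene','s2'); m,p,d=load('s2'); cv2.imwrite('pics/s2c.png',cv2.resize(p[110:250,210:350],None,fx=4,fy=4)[:,:,::-1])
E
```

```text
41.65 p [ 0.5473 -0.0236  0.2676] q [ 0.2139  0.0222  1.8444 -0.7765  1.5597 -2.7308] F [-1.4398 -0.264  -1.3503] gap 0.05377173604118619 29.984757900238037
[[-0.0516 -0.9977 -0.0441]
 [-0.6837  0.0675 -0.7266]
 [ 0.7279 -0.0074 -0.6856]]
turn -0.22428662776116245 bx.-lz 2.297228078794799 end now
[[[-0.24,-0.08,-0.02],-0.06]]
1 -> [ 0.55  -0.018  0.263] tilt 46.71542996879755 z [-0.044 -0.727 -0.686] xaz -93.96886569920234 q [ 0.222  0.036  1.839 -0.774  1.559 -2.724]
```

View pics/s2c.png

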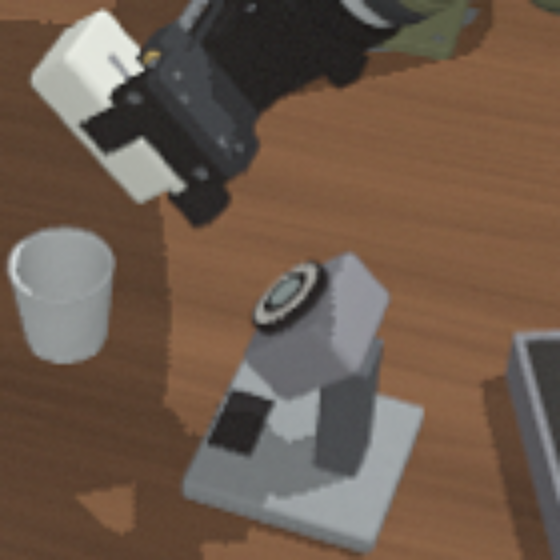

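```bash
python3 -m handwheel '[[[-0.22,-0.06,0],0],[[0,0,0],0],[[0,0,0],0],[[0,0,0],0],[[0,0,0],0],[[0,0,0],0],[[0,0,0],0],[[0,0,0],0],[[0,0,0],0],[[0,0,0],0],[[0,0,0],0],[[0,0,0],0]]' >/dev/null; python3 s.py; python3 fin.py base 0
```

```text
42.9 p [ 0.549  -0.0197  0.2629] q [ 0.22    0.0341  1.8411 -0.7758  1.5605 -2.7208] F [ 0.004   0.0647 -1.5771] gap 0.05377193459954832 29.9850395321846
[[-0.0514 -0.9976 -0.0463]
 [-0.6822  0.069  -0.7279]
 [ 0.7293 -0.0058 -0.6841]]
turn 179.7779748474422 bx.-lz 2.3856732225882875 end now
[[[-1,-0.02,-0.03],1],[[-0.31,0.02,0],1],[[0,-0.01,0],1],[[0,0,0],1],[[0,0,0],1],[[0,0,0],1],[[0,0,0],1],[[0,0,0],1],[[0,0,0],1],[[0,0,0],1],[[0.01,0,0],1],[[0,0,0],1],[[0,0,0],1],[[0,0,0],1],[[0,0,0],1],[[0,0,0],1],[[0,0,0],1],[[0,0,0],1],[[0,0,0],1],[[0,0.01,0],1],[[0,0,0],1],[[0,0,0],1],[[0,0,0],1],[[0,0,0],1],[[0,0,0],1],[[0,0,0],1],[[0,0,0],1],[[0,0,0],1],[[0,0,0],1],[[-0.01,0,0],1],[[0,0,0],1],[[0,0,0],1],[[0,0,0],1],[[0,0,0],1],[[0,0,0],1],[[0,0,0],1],[[0,0,0],1],[[0,0,0],1],[[0,0,0],1],[[0,0,0],1],[[0,-0.01,0],1],[[0,0,0],1],[[0,0,0],1],[[0,0,0],1],[[0,0,0],0.94]]
45 -> [0.552 0.008 0.236] tilt 46.832412800408314 z [-0.046 -0.728 -0.684] xaz 86.03913926592554 q [ 0.264  0.084  1.838 -0.763  1.555  0.479]
```

```bash
python3 -m handwheel '[[[0,0,0],1],[[0,0,0],1],[[0,0,0],1],[[0,0,0],1],[[0,0,0],1],[[0,0,0],1],[[0,0,0],1],[[0,0,0],1],[[0,0,0],1],[[0,0,0],1],[[0,0,0],1],[[0,0,0],1],[[0,0,0],1],[[0,0,0],1],[[0,0,0],1],[[0,0,0],1],[[0,0,0],1],[[0,0,0],1],[[0,0,0],1],[[0,0,0],1]]' >/dev/null;  python3 -m handwheel '[[[0,0,0],1],[[0,0,0],1],[[0,0,0],1],[[0,0,0],1],[[0,0,0],1],[[0,0,0],1],[[0,0,0],1],[[0,0,0],1],[[0,0,0],1],[[0,0,0],1],[[0,0,0],1],[[0,0,0],1],[[0,0,0],1],[[0,0,0],1],[[0,0,0],1],[[0,0,0],1],[[0,0,0],1],[[0,0,0],1],[[0,0,0],1],[[0.2,0,0],1]]' >/dev/null; python3 -m handwheel '[[[0.3,0,0],1],[[0.3,0,0],1],[[0.3,0,0],1],[[0.1,0,0],1]]' >/dev/null; python3 s.py; python3 fin.py base 0
```

```text
47.3 p [0.5401 0.0048 0.2369] q [ 0.2642  0.0572  1.863  -0.7621  1.5577  0.414 ] F [ 0.3667  0.8553 -1.6854] gap 0.054118041901252224 29.9824520945549
[[-0.0166  0.9988 -0.0469]
 [ 0.6853 -0.0228 -0.7279]
 [-0.728  -0.0442 -0.6841]]
turn 3.681568862186395 bx.-lz 2.386566799810537 end now
[[[0.11,0.39,-0.04],0.92]]
1 -> [0.552 0.008 0.236] tilt 46.83346903418512 z [-0.047 -0.728 -0.684] xaz 86.01654235068703 q [ 0.264  0.085  1.837 -0.762  1.556  0.479]
```

```bash
python3 -m handwheel '[[[0.1,0.38,-0.03],0.92],[[0,0,0],0],[[0,0,0],0],[[0,0,0],0],[[0,0,0],0],[[0,0,0],0],[[0,0,0],0],[[0,0,0],0],[[0,0,0],0],[[0,0,0],0],[[0,0,0],0],[[0,0,0],0],[[0,0,0],0]]' >/dev/null; python3 s.py; python3 fin.py base 0
python3 - <<'E'
from g import *
from h import load,cloud
import cv2
q=cur()
for X in ([.05,-.45,.38],[-.02,-.42,.35]):
    a,r=travel(q,X);show(a,r)
    for az in(86,90):
        b,r=push(a,az,60,0,0,stop=lambda z:fk(z,PP)[1][1,2]>-.005);print(len(r),fk(b,PP),b)
_,p,_=load('top0');_,s,_=load('scene0')
A=cv2.resize(p[135:240,75:200],None,fx=4,fy=4,interpolation=3);cv2.imwrite('pics/rec.png',A[:,:,::-1])
for n in('top0','scene0'):
    m,p,d=load(n);P=cloud(m,d)
    c=P[(P[...,0]>.38)&(P[...,0]<.68)&(P[...,1]>.22)&(P[...,1]<.54)];print(n,len(c),np.percentile(c[:,2],[5,25,50,75,95]))
E
```

```text
48.6 p [0.5519 0.0069 0.2357] q [ 0.2624  0.0834  1.8374 -0.7629  1.5556  0.4759] F [ 0.1671 -0.1304 -1.2063] gap 0.0536409707044618 29.98512089252472
[[ 0.0459  0.9979 -0.0464]
 [ 0.6826 -0.0653 -0.7279]
 [-0.7293  0.0017 -0.6842]]
turn 0.09597212659435364 bx.-lz 2.3844561861351563 end now
[[[0.04,0,0],0.02]]
1 -> [0.552 0.008 0.236] tilt 46.830798207149435 z [-0.046 -0.728 -0.684] xaz 86.03643169589738 q [ 0.264  0.085  1.837 -0.762  1.555  0.479]
[[[-0.93,-1,0.55],0],[[-0.93,-1,0.55],0],[[-0.93,-1,0.55],0],[[-0.93,-1,0.55],0],[[-0.94,-1,0.55],0],[[-0.93,-1,0.55],0],[[-0.94,-1,0.55],0],[[-0.93,-1,0.54],0],[[-0.94,-1,0.55],0],[[-0.93,-1,0.54],0],[[-0.94,-1,0.55],0],[[-0.93,-1,0.54],0],[[-0.94,-1,0.55],0],[[-0.91,-1,0.53],0],[[-0.92,-1,0.53],0],[[-0.66,-0.72,0.39],0]]
16 -> [ 0.05 -0.45  0.38] tilt 46.796547622591504 z [-0.047 -0.727 -0.685] xaz 86.15347026103342 q [-1.533 -0.915  2.303 -0.092  0.942 -1.444]
60 (array([0.149, 0.941, 0.184]), array([[ 0.085,  0.995, -0.05 ],
       [ 0.939, -0.097, -0.331],
       [-0.334, -0.019, -0.942]])) [ 1.363  1.309  0.025 -0.023  2.148  1.447]
[... 612 characters left out ...]
02],0],[[0.03,-0.01,-0.03],0],[[0.03,0,-0.02],0],[[0.03,0,-0.02],0],[[0.02,-0.01,-0.02],0],[[0.02,0,-0.01],0]]
27 -> [-0.02  -0.421  0.35 ] tilt 44.889230938998416 z [-0.1   -0.699 -0.708] xaz 86.04747791110275 q [-1.774 -1.024  2.383  0.051  1.    -1.694]
60 (array([0.162, 0.919, 0.27 ]), array([[ 0.121,  0.978, -0.17 ],
       [ 0.94 , -0.168, -0.298],
       [-0.32 , -0.123, -0.939]])) [1.313 1.227 0.025 0.111 2.226 1.515]
60 (array([0.065, 0.909, 0.356]), array([[ 0.126,  0.968, -0.218],
       [ 0.943, -0.185, -0.277],
       [-0.308, -0.17 , -0.936]])) [1.39  1.142 0.025 0.219 2.284 1.67 ]
top0 13037 [-0.002  0.013  0.032  0.038  0.056]
scene0 11659 [-0.     0.015  0.031  0.039  0.056]
```

View pics/rec.png

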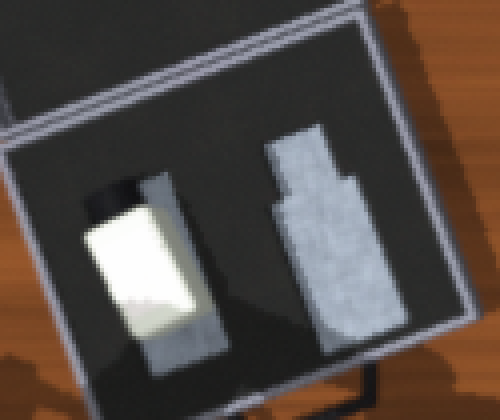

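```bash
python3 - <<'E'
from g import *
q=cur()
a,r=travel(q,[.49,-.05,.37],-16);show(a,r)
a,r=travel(a,[.115,.80,.35],-29);show(a,r)
from h import load
import cv2
px=np.array([(265,143),(322,124),(408,320),(325,352),(273,207),(357,177)],float)/4+[75,135]
m,_,_=load('top0');K=np.array(m['intrinsics']);D=np.array(m['dist_coeffs']);T=np.array(m['pose'])
u=cv2.undistortPoints((px-.4).reshape(-1,1,2),K,D).reshape(-1,2)
v=(T[:3,:3]@np.c_[u[:,0],-u[:,1],-np.ones(6)].T).T
for z in (.026,.038):
    W=T[:3,3]+v*((z-T[2,3])/v[:,2])[:,None];print(z,W[:,:2].tolist())
    print(np.linalg.norm(W[0]-W[1]),np.linalg.norm(W[3]-W[2]),np.linalg.norm((W[0]+W[1])/2-(W[2]+W[3])/2), np.degrees(np.arctan2(*((W[0]+W[1])-(W[2]+W[3]))[[1,0]])))
E
```

```text
[[[-1,-0.42,-0.34],-1],[[-1,-0.5,-0.35],-1],[[-1,-0.59,-0.36],-1],[[-1,-0.69,-0.38],-1],[[-0.35,-0.27,-0.14],0]]
5 -> [ 0.49 -0.05  0.37] tilt 46.830798204657626 z [-0.046 -0.728 -0.684] xaz 108.90861527041415 q [ 0.188 -0.183  1.865 -0.79   1.675 -0.023]
[[[1,-0.38,-0.87],-1],[[1,-0.3,-0.85],-1],[[1,-0.22,-0.84],-1],[[1,-0.15,-0.83],-1],[[1,-0.08,-0.82],-1],[[1,-0.01,-0.82],-1],[[1,0.06,-0.82],-1],[[1,0.13,-0.82],-0.25],[[1,0.15,-0.82],0],[[1,0.15,-0.82],0],[[1,0.15,-0.82],0],[[1,0.15,-0.83],0],[[1,0.15,-0.82],0],[[1,0.14,-0.83],0],[[1,0.15,-0.82],0],[[1,0.14,-0.83],0],[[1,0.15,-0.82],0],[[1,0.14,-0.83],0],[[1,0.15,-0.82],0],[[1,0.14,-0.83],0],[[1,0.15,-0.82],0],[[1,0.14,-0.83],0],[[1,0.15,-0.82],0],[[0.67,0.09,-0.56],0]]
24 -> [0.115 0.8   0.35 ] tilt 46.83079749993914 z [-0.046 -0.728 -0.684] xaz 141.84653779894975 q [ 1.39   1.09   0.24  -0.171  2.619  0.559]
0.026 [[0.5571927478371405, 0.3557101796380872], [0.5702582989557188, 0.317753420680165], [0.4396872575040341, 0.2580611956761196], [0.4179372399107402, 0.3130584773803152], [0.5143538593812481, 0.34957468919932183], [0.5349029056463028, 0.2937214754149008]]
0.040142548207880276 0.059141899362120935 0.1442919316842215 20.771498360953785
0.038 [[0.5562876738926689, 0.3525526893013599], [0.5692262448497228, 0.3149648206672882], [0.43992418407734224, 0.2558527264441008], [0.4183855483631661, 0.3103155061092459], [0.513865123708793, 0.34647682784876394], [0.5342144599738464, 0.29116643464983777]]
0.039752414855741186 0.05856711703065235 0.14288960179965451 20.771498360953796
```

```bash
python3 -m handwheel '[[[-1,-0.42,-0.34],-1],[[-1,-0.5,-0.35],-1],[[-1,-0.59,-0.36],-1],[[-1,-0.69,-0.38],-1],[[-0.35,-0.27,-0.14],0],[[1,-0.38,-0.87],-1],[[1,-0.3,-0.85],-1],[[1,-0.22,-0.84],-1],[[1,-0.15,-0.83],-1],[[1,-0.08,-0.82],-1],[[1,-0.01,-0.82],-1],[[1,0.06,-0.82],-1],[[1,0.13,-0.82],-0.25],[[1,0.15,-0.82],0],[[1,0.15,-0.82],0],[[1,0.15,-0.82],0],[[1,0.15,-0.82],0],[[1,0.15,-0.82],0]]' >/dev/null; python3 -m handwheel '[[[1,0.15,-0.82],0],[[1,0.15,-0.82],0],[[1,0.15,-0.82],0],[[1,0.15,-0.82],0],[[1,0.15,-0.82],0],[[1,0.15,-0.82],0],[[1,0.15,-0.82],0],[[1,0.15,-0.82],0],[[1,0.15,-0.82],0],[[1,0.15,-0.82],0],[[1,0.15,-0.82],0]]' >/dev/null; python3 s.py
```

```text
51.5 p [0.1164 0.802  0.3456] q [ 1.3902  1.1058  0.2203 -0.1776  2.6245  0.5536] F [ 0.8632  1.2591 -2.0885] gap 0.05383912307457738 29.985529482364655
[[-0.6728  0.7385 -0.0444]
 [ 0.527   0.4363 -0.7293]
 [-0.5192 -0.5141 -0.6827]]
```

```bash
python3 -m handwheel '[[[0.3,0.35,-1],0],[[-0.3,-0.3,-1],0],[[-0.5,-0.45,-1],0],[[-0.55,-0.5,-1],0],[[-0.55,-0.5,-1],0],[[-0.55,-0.5,-1],0],[[-0.55,-0.5,-1],0],[[-0.5,-0.5,-1],0],[[-0.5,-0.5,-1],0],[[-0.45,-0.45,-1],0],[[-0.45,-0.45,-1],0],[[-0.4,-0.4,-1],0],[[-0.4,-0.4,-1],0],[[-0.35,-0.35,-1],0],[[-0.35,-0.35,-1],0]]' >/dev/null; python3 s.py
```

```text
53.0 p [0.1221 0.7103 0.6378] q [ 1.3941  0.8503  0.0252 -0.4108  2.6801  0.2931] F [-0.2332 -0.1545 -2.5362] gap 0.054162188279656874 29.96546298265457
[[-0.6752  0.7308  0.1002]
 [ 0.6241  0.6383 -0.4506]
 [-0.3933 -0.2417 -0.8871]]
```

```bash
python3 -m handwheel '[[[-0.2,-0.45,-1],0],[[-0.2,-0.45,-1],0],[[-0.2,-0.45,-1],0],[[-0.2,-0.45,-1],0],[[-0.15,-0.4,-1],0],[[-0.15,-0.4,-1],0],[[-0.15,-0.4,-1],0]]' >/dev/null; python3 s.py
python3 - <<'E'
from g import *
q=cur();R=fk(q,PP)[1]
az=np.degrees(np.arctan2(-R[1,2],-R[0,2]));print('push az',az)
u=np.array([np.cos(np.radians(az)),np.sin(np.radians(az))])
a,r=travel(q,[*(u*.70),.52]);show(a,r)
b,r=travel(a,[*(u*.93),.36]);show(b,r)
c,r=push(b,az,40,0,10,stop=lambda z:tilt(z)<1.0);show(c,r)
E
```

```text
53.7 p [0.0703 0.6456 0.7413] q [ 1.4679  0.7037  0.0252 -0.4862  2.6801  0.2646] F [ 0.0266 -0.9512 -2.0762] gap 0.053732314161641224 29.965773224830627
[[-0.6816  0.7103  0.1759]
 [ 0.6418  0.6957 -0.3225]
 [-0.3514 -0.1069 -0.9301]]
push az 118.60452717976018
[[[1,-0.86,0.43],0],[[1,-0.86,0.43],0],[[1,-0.86,0.44],0],[[1,-0.85,0.43],0],[[1,-0.86,0.44],0],[[1,-0.85,0.43],0],[[1,-0.86,0.44],0],[[1,-0.85,0.43],0],[[1,-0.86,0.44],0],[[1,-0.85,0.43],0],[[1,-0.86,0.44],0],[[0.13,-0.11,0.05],0]]
12 -> [-0.335  0.615  0.52 ] tilt 21.55295055322263 z [ 0.176 -0.323 -0.93 ] xaz 136.72117039370812 q [ 2.003  0.465  0.794 -0.032  2.258  1.193]
[[[1,0.3,0.25],0],[[1,0.31,0.25],0],[[1,0.3,0.25],0],[[1,0.31,0.25],0],[[1,0.3,0.24],0],[[1,0.31,0.25],0],[[1,0.3,0.24],0],[[1,0.31,0.16],0],[[1,0.3,-0.21],0],[[0.81,0.25,-0.59],0],[[0.68,0.21,-0.59],0],[[0.6,0.18,-0.54],0],[[0.55,0.17,-0.46],0],[[0.5,0.15,-0.42],0],[[0.44,0.14,-0.36],0],[[0.4,0.12,-0.32],0],[[0.36,0.1,-0.29],0],[[0.32,0.1,-0.25],0],[[0.28,0.09,-0.22],0],[[0.25,0.07,-0.2],0],[[0.23,0.07,-0.17],0],[[0.2,0.06,-0.15],0],[[0.18,0.06,-0.14],0
[... 180 characters left out ...]
06,0.02,-0.05],0],[[0.05,0.02,-0.04],0],[[0.05,0.01,-0.03],0],[[0.04,0.01,-0.03],0],[[0.04,0.01,-0.03],0],[[0.03,0.01,-0.02],0],[[0.03,0.01,-0.02],0],[[0.02,0.01,-0.02],0],[[0.02,0.01,-0.01],0],[[0.02,0,-0.02],0]]
41 -> [-0.445  0.816  0.36 ] tilt 12.137219910188636 z [ 0.101 -0.185 -0.978] xaz 135.89344768757329 q [ 2.016  1.126  0.025 -0.014  2.201  1.214]
[[[1,0.3,-0.4],0],[[1,0.3,-0.4],0],[[1,0.3,-0.4],0],[[1,0.3,-0.4],0],[[1,0.3,-0.3],0],[[1,0.3,-0.3],0],[[1,0.3,-0.3],0],[[1,0.3,-0.3],0],[[1,0.3,-0.3],0],[[1,0.3,-0.2],0],[[1,0.3,-0.2],0],[[1,0.3,-0.2],0]]
12 -> [-0.482  0.882  0.308] tilt 0.032186768286037004 z [-0.  0. -1.] xaz 135.52863157929696 q [2.018 1.172 0.025 0.    1.944 1.223]
```

```bash
python3 - <<'E'
from g import *
from h import load,cloud
for n in('scene0','top0'):
    m,p,d=load(n);P=cloud(m,d);P=P[d>0];s=P[(P[:,0]<-.05)&(P[:,1]>.3)&(P[:,2]>.12)];print(n,len(s),s.min(0) if len(s) else '',s.max(0) if len(s) else '');
    if len(s):
        h=s[(s[:,0]>-.9)&(s[:,1]<1.3)];print(len(h),h[:5],h.max(0) if len(h) else '')
q=cur();R=fk(q,PP)[1];az=118.6;u=np.array([np.cos(np.radians(az)),np.sin(np.radians(az))])
a,r=travel(q,[-.13,.60,.58],-28);show(a,r)
b,r=travel(a,[*(u*.885),.42]);show(b,r)
c,r=push(b,az,40,0,15,stop=lambda z:tilt(z)<1.0);show(c,r)
E
```

```text
scene0 817 [-0.794  0.302  0.12 ] [-0.759  0.703  0.184]
817 [[-0.775  0.308  0.136]
 [-0.775  0.312  0.137]
 [-0.782  0.317  0.135]
 [-0.771  0.321  0.139]
 [-0.776  0.325  0.138]] [-0.759  0.703  0.184]
top0 0  
[[[1,-0.96,0.79],-1],[[1,-0.83,0.75],-1],[[1,-0.72,0.71],-1],[[1,-0.62,0.67],-1],[[1,-0.53,0.65],-1],[[1,-0.44,0.63],-1],[[0.22,-0.07,0.13],-1]]
7 -> [-0.13  0.6   0.58] tilt 21.552950031949326 z [ 0.176 -0.323 -0.93 ] xaz 165.60425338515824 q [ 1.749  0.27   0.941 -0.154  2.283  0.385]
[[[1,0.32,0.11],0],[[1,0.32,0.11],0],[[1,0.31,0.11],0],[[1,0.32,0.11],0],[[1,0.31,0.11],0],[[1,0.32,0.11],0],[[1,0.31,0.11],0],[[1,0.32,0.11],0],[[1,0.31,0.12],0],[[1,0.32,0.11],0],[[1,0.31,0.12],0],[[0.98,0.33,0.07],0],[[0.26,0.26,-0.38],0],[[0.24,0.24,-0.34],0],[[0.22,0.22,-0.32],0],[[0.2,0.2,-0.28],0],[[0.19,0.19,-0.26],0],[[0.17,0.17,-0.23],0],[[0.15,0.15,-0.21],0],[[0.14,0.14,-0.19],0],[[0.13,0.13,-0.17],0],[[0.11,0.11,-0.16],0],[[0.11,0.11,-0.14],0],[[0.1,0.09,-0.13],0],[[0.08,0.09,-0.12],0],[[0.08,0.08,-0.1],0],[[0.07,0.07,-0.09],0],[[0.07,0.06,-0.09],0],[[0.06,0.06,-0.08],0],[[0.05,0.06,-0.07],0],[[0.05,0.05,-0.06],0],[[0.05,0.04,-0.06],0],[[0.04,0.04,-0.05],0],[[0.03,0.04,-0.05],0],[[0.04,0.03,-0.04],0],[[0.03,0.03,-0.04],0],[[0.02,0.03,-0.03],0],[[0.03,0.02,-0.03],0],[[0.02,0.02,-0.03],0],[[0.02,0.02,-0.03],0],[[0.02,0.02,-0.02],0],[[0.01,0.02,-0.02],0]]
42 -> [-0.423  0.776  0.42 ] tilt 16.654592127741303 z [ 0.137 -0.252 -0.958] xaz 164.75701125301487 q [ 2.014  1.071  0.025 -0.022  2.336  0.718]
[[[1,1,-0.9],0],[[1,1,-0.8],0],[[1,1,-0.8],0],[[1,1,-0.7],0],[[1,1,-0.7],0],[[1,1,-0.7],0],[[1,1,-0.6],0],[[1,1,-0.6],0],[[1,1,-0.5],0],[[1,1,-0.5],0],[[1,1,-0.5],0],[[1,1,-0.4],0]]
12 -> [-0.47   0.862  0.368] tilt 0.1307012208511926 z [-0.001  0.002 -1.   ] xaz 163.53100101249512 q [ 2.015  1.112  0.025 -0.     2.002  0.731]
```

```bash
python3 -m handwheel '[[[1,-0.96,0.79],-1],[[1,-0.83,0.75],-1],[[1,-0.72,0.71],-1],[[1,-0.62,0.67],-1],[[1,-0.53,0.65],-1],[[1,-0.44,0.63],-1],[[1,0.1,0.3],-1],[[1,0.32,0.2],0],[[1,0.32,0.2],0],[[1,0.32,0.2],0],[[1,0.32,0.2],0],[[1,0.32,0.2],0],[[1,0.4,0.2],0],[[1,0.5,0.1],0],[[1,0.6,0],0],[[1,0.8,-0.4],0],[[1,1,-0.8],0],[[1,1,-0.8],0],[[1,1,-0.8],0],[[1,1,-0.8],0]]' >/dev/null; python3 s.py
python3 - <<'E'
from g import *
q=cur();R=fk(q,PP)[1];az=np.degrees(np.arctan2(-R[1,2],-R[0,2]));print('push az',az,tilt(q))
c,r=push(q,az,40,0,15,stop=lambda z:tilt(z)<.8);show(c,r)
E
```

```text
55.7 p [-0.3551  0.8141  0.4128] q [ 1.9375  1.0772  0.0252 -0.0698  2.3231  0.639 ] F [-0.4039  0.1051 -1.3551] gap 0.053805918101783846 29.96498465538025
[[-0.9351  0.3218  0.1483]
 [ 0.2807  0.9283 -0.2439]
 [-0.2161 -0.1865 -0.9584]]
push az 121.29458558825071 16.585484339852783
[[[1,0.9,-0.8],0],[[1,0.9,-0.8],0],[[1,0.9,-0.7],0],[[1,0.9,-0.7],0],[[1,0.9,-0.7],0],[[1,0.9,-0.6],0],[[1,0.9,-0.6],0],[[1,0.9,-0.6],0],[[1,0.9,-0.5],0],[[1,0.9,-0.5],0],[[1,0.9,-0.4],0],[[1,0.9,-0.4],0],[[1,0.9,-0.4],0],[[1,0.9,-0.3],0],[[1,0.9,-0.3],0],[[1,0.9,-0.3],0],[[1,0.9,-0.2],0],[[1,0.9,-0.2],0],[[1,0.9,-0.2],0],[[1,0.9,-0.1],0],[[1,0.9,-0.1],0],[[1,0.9,-0.1],0],[[1,0.9,-0.1],0],[[1,0.9,0],0],[[1,0.9,0],0],[[1,0.9,0],0],[[1,0.9,0.1],0],[[1,0.9,0.1],0],[[1,0.9,0.1],0],[[1,0.9,0.2],0],[[1,0.9,0.2],0],[[1,0.9,0.2],0],[[1,0.9,0.3],0],[[1,0.9,0.3],0],[[1,0.9,0.3],0],[[1,0.9,0.4],0],[[1,0.9,0.4],0],[[1,0.9,0.4],0],[[1,0.9,0.5],0],[[1,0.9,0.5],0]]
40 -> [-0.575  1.037  0.33 ] tilt 37.94090958225609 z [-0.264  0.555 -0.789] xaz 169.77162928701 q [ 2.035  1.207  0.025 -0.013  1.247  0.758]
```

```bash
python3 -m handwheel '[[[1,0.7,-0.8],0],[[1,0.7,-0.8],0],[[1,0.7,-0.7],0],[[1,0.7,-0.7],0],[[1,0.75,-0.6],0],[[1,0.75,-0.6],0],[[1,0.75,-0.6],0]]' >/dev/null; python3 s.py
python3 - <<'E'
from g import *
q0=cur();R=fk(q0,PP)[1]
for az in (115,120,125,130,140,150):
    c,r=push(q0,az,12,0,15)
    best=min(range(1,13),key=lambda n:tilt(push(q0,az,n,0,15)[0]));b,r=push(q0,az,best,0,15);print(az,best,tilt(b),fk(b,PP)[1][:,2],r)
E
```

```text
56.4 p [-0.4213  0.8365  0.3893] q [ 1.99    1.0916  0.026  -0.0402  2.1536  0.7098] F [ 0.0491 -0.1521 -2.8775] gap 0.05352524545705036 29.965428113937378
[[-0.9475  0.3087  0.0834]
 [ 0.2997  0.9483 -0.1048]
 [-0.1114 -0.0743 -0.991 ]]
115 6 1.7453527805815738 [ 0.022  0.021 -1.   ] [[[0.9, 1.0, -0.6], 0], [[0.9, 1.0, -0.5], 0], [[0.9, 1.0, -0.5], 0], [[0.9, 1.0, -0.5], 0], [[0.9, 1.0, -0.4], 0], [[0.9, 1.0, -0.4], 0]]
120 6 1.6331885337094432 [ 0.02  0.02 -1.  ] [[[1.0, 0.9, -0.6], 0], [[1.0, 0.9, -0.5], 0], [[1.0, 0.9, -0.5], 0], [[1.0, 0.9, -0.5], 0], [[1.0, 0.9, -0.4], 0], [[1.0, 0.9, -0.4], 0]]
125 6 1.4975249313658836 [ 0.023  0.013 -1.   ] [[[1.0, 0.8, -0.5], 0], [[1.0, 0.8, -0.5], 0], [[1.0, 0.8, -0.5], 0], [[1.0, 0.8, -0.4], 0], [[1.0, 0.8, -0.4], 0], [[1.0, 0.8, -0.4], 0]]
130 7 1.406842118569367 [ 0.018  0.017 -1.   ] [[[1.0, 0.6, -0.5], 0], [[1.0, 0.6, -0.5], 0], [[1.0, 0.6, -0.4], 0], [[1.0, 0.6, -0.4], 0], [[1.0, 0.6, -0.4], 0], [[1.0, 0.6, -0.4], 0], [[1.0, 0.6, -0.3], 0]]
140 8 1.2524149147877577 [ 0.014  0.016 -1.   ] [[[1.0, 0.4, -0.4], 0], [[1.0, 0.4, -0.4], 0], [[1.0, 0.4, -0.4], 0], [[1.0, 0.4, -0.4], 0], [[1.0, 0.4, -0.4], 0], [[1.0, 0.4, -0.3], 0], [[1.0, 0.4, -0.3], 0], [[1.0, 0.4, -0.3], 0]]
150 9 1.0537688048263056 [ 0.011  0.015 -1.   ] [[[1.0, 0.2, -0.4], 0], [[1.0, 0.2, -0.4], 0], [[1.0, 0.2, -0.4], 0], [[1.0, 0.2, -0.4], 0], [[1.0, 0.2, -0.4], 0], [[1.0, 0.2, -0.3], 0], [[1.0, 0.2, -0.3], 0], [[1.0, 0.2, -0.3], 0], [[1.0, 0.2, -0.3], 0]]
```

```bash
python3 -m handwheel '[[[1,0.6,-0.5],0],[[1,0.6,-0.5],0],[[1,0.6,-0.4],0],[[1,0.6,-0.4],0],[[1,0.6,-0.4],0],[[1,0.6,-0.3],0]]' >/dev/null; python3 s.py
cat > rec.py <<'E'
from g import *
import sys
z=float(sys.argv[1])
q=cur();R=fk(q,PP)[1]
x=np.degrees(np.arctan2(R[1,0],R[0,0]))%360
a=np.radians(20.7);bx=np.array([np.cos(a),np.sin(a),0])
O=np.array([.4774,.3028,.026])+[0,0,z]
tz=R[:,2]
X=O-.031*tz-.002*bx
if len(sys.argv)>2: X=np.array([float(v) for v in sys.argv[2:5]])
a,r=travel(q,X,-(200.7-x));show(a,r)
E
python3 rec.py .09
```

```text
57.0 p [-0.4825  0.8499  0.3718] q [ 2.0391  1.1072  0.0259 -0.0269  2.0146  0.7657] F [-0.5429 -0.1203 -2.1598] gap 0.053618232814145954 29.965487122535706
[[-0.9524  0.3038  0.0245]
 [ 0.304   0.9526  0.0053]
 [-0.0218  0.0125 -0.9997]]
[[[-1,-0.22,0.23],-1],[[-1,-0.29,0.23],-1],[[-1,-0.37,0.24],-1],[[-1,-0.45,0.25],-1],[[-1,-0.54,0.25],-1],[[-1,-0.63,0.26],-1],[[-1,-0.73,0.28],-1],[[-1,-0.85,0.29],-1],[[-1,-0.98,0.31],-1],[[-0.89,-1,0.3],-0.6],[[-0.82,-1,0.29],0],[[-0.82,-1,0.29],0],[[-0.82,-1,0.29],0],[[-0.82,-1,0.29],0],[[-0.82,-1,0.29],0],[[-0.82,-1,0.29],0],[[-0.82,-1,0.29],0],[[-0.82,-1,0.29],0],[[-0.82,-1,0.29],0],[[-0.82,-1,0.29],0],[[-0.82,-1,0.29],0],[[-0.82,-1,0.29],0],[[-0.82,-1,0.29],0],[[-0.82,-1,0.29],0],[[-0.81,-1,0.29],0],[[-0.82,-1,0.29],0],[[-0.81,-1,0.28],0],[[-0.82,-1,0.29],0],[[-0.81,-1,0.28],0],[[-0.15,-0.18,0.05],0]]
30 -> [0.475 0.302 0.147] tilt 1.4392318102090198 z [ 0.025  0.005 -1.   ] xaz -159.2942237117519 q [ 0.474 -0.013  1.941 -0.007  1.19  -1.455]
```

```bash
python3 -m handwheel '[[[-1,-0.22,0.1],-1],[[-1,-0.29,0.1],-1],[[-1,-0.37,0.1],-1],[[-1,-0.45,0.1],-1],[[-1,-0.54,0.1],-1],[[-1,-0.63,0.1],-1],[[-1,-0.73,0.1],-1],[[-1,-0.85,0.1],-1],[[-1,-0.98,0.1],-1],[[-0.89,-1,0.1],-0.6],[[-0.82,-1,0.1],0],[[-0.82,-1,0.1],0],[[-0.82,-1,0.1],0],[[-0.82,-1,0.1],0],[[-0.82,-1,0.1],0],[[-0.82,-1,0.1],0],[[-0.82,-1,0.1],0],[[-0.82,-1,0.1],0],[[-0.82,-1,0.5],0],[[-0.82,-1,0.6],0]]' >/dev/null; python3 s.py; python3 rec.py .06
```

```text
59.0 p [0.1411 0.4703 0.3036] q [ 1.1825 -0.2811  1.9121 -0.0225  1.4934 -0.7179] F [-0.1176  0.6198 -1.6264] gap 0.0535527058863885 29.967960119247437
[[-0.9453 -0.3251  0.0273]
 [-0.325   0.9457  0.0075]
 [-0.0283 -0.0018 -0.9996]]
[[[-0.96,-1,0.73],-0.43],[[-0.9,-1,0.71],0],[[-0.9,-1,0.71],0],[[-0.9,-1,0.71],0],[[-0.9,-1,0.71],0],[[-0.9,-1,0.71],0],[[-0.9,-1,0.7],0],[[-0.9,-1,0.71],0],[[-0.89,-1,0.7],0],[[-0.12,-0.13,0.1],0]]
10 -> [0.475 0.302 0.117] tilt 1.622561377226603 z [ 0.027  0.008 -1.   ] xaz -159.3042288980148 q [ 0.474  0.017  1.965 -0.006  1.132 -1.455]
```

```bash
python3 -m handwheel '[[[-0.96,-1,0.6],-0.43],[[-0.9,-1,0.6],0],[[-0.9,-1,0.6],0],[[-0.9,-1,0.6],0],[[-0.9,-1,0.71],0],[[-0.9,-1,0.75],0],[[-0.9,-1,0.8],0],[[-0.9,-1,0.8],0],[[-0.8,-0.9,0.8],0],[[-0.1,-0.1,0.2],0],[[0,0,0],0]]' >/dev/null; python3 s.py; python3 rec.py .03
python3 - <<'E'
from h import *
m,p,d=shot('top','t3'); cv2.imwrite('pics/t3c.png',cv2.resize(p[135:240,75:200],None,fx=4,fy=4,interpolation=3)[:,:,::-1])
m,p,d=shot('scene','s3');cv2.imwrite('pics/s3c.png',cv2.resize(p[180:290,330:470],None,fx=4,fy=4,interpolation=3)[:,:,::-1])
E
```

```text
60.1 p [0.4684 0.3033 0.1152] q [ 0.4826  0.0116  1.9728 -0.0093  1.1352 -1.4433] F [ 0.1161  0.07   -2.0169] gap 0.053637849160358075 29.96593952178955
[[-0.936  -0.3512  0.0234]
 [-0.3512  0.9363  0.0027]
 [-0.0229 -0.0057 -0.9997]]
[[[-0.17,-0.11,0.96],-0.03]]
1 -> [0.475 0.302 0.087] tilt 1.3514169132052256 z [ 0.023  0.003 -1.   ] xaz -159.31446011216175 q [ 0.475  0.057  1.98  -0.009  1.083 -1.452]
```

View pics/s3c.png

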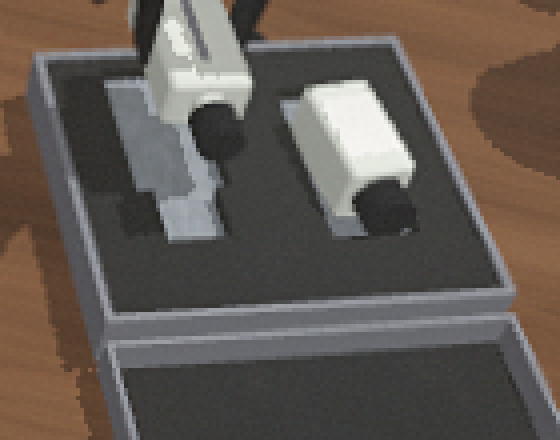

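```bash
python3 - <<'E'
from g import *
from h import load
import cv2
m,_,_=load('scene0');K=np.array(m['intrinsics']);D=np.array(m['dist_coeffs']);T=np.array(m['pose'])
px=np.array([(167,240),(222,237),(107,82)],float)/4+[330,180]-.4
u=cv2.undistortPoints(px.reshape(-1,1,2),K,D).reshape(-1,2)
v=(T[:3,:3]@np.c_[u[:,0],-u[:,1],-np.ones(3)].T).T
for z in (.026,.038):print(z,(T[:3,3]+v*((z-T[2,3])/v[:,2])[:,None])[:,:2].tolist())
a=np.radians(20.7);ex=np.array([np.cos(a),np.sin(a)]);ey=np.array([-np.sin(a),np.cos(a)]);O=np.array([.4774,.3028])
for l in ((93,-21),(93,21),(-53,-31)):print(l,O+ex*l[0]/1e3+ey*l[1]/1e3)
E
```

```text
0.026 [[0.5613575011731279, 0.3183155118375305], [0.5485799264329344, 0.3519397052963962], [0.43745552781797803, 0.26231861814011137]]
0.038 [[0.5712136530032897, 0.3170297421319306], [0.5586188484985019, 0.3501729756372245], [0.449083971596949, 0.26183382715317793]]
(93, -21) [0.572 0.316]
(93, 21) [0.557 0.355]
(-53, -31) [0.439 0.255]
```

```bash
python3 -m handwheel '[[[-0.19,-0.11,0.6],0],[[-0.02,0,0.4],0],[[0,0,0],0]]' >/dev/null; python3 s.py; python3 rec.py .0
```

```text
60.5 p [0.4746 0.3035 0.0854] q [ 0.4778  0.0596  1.979  -0.0096  1.0815 -1.4508] F [-1.4138  0.137  -1.7415] gap 0.05372364894966505 29.965848326683044
[[-0.9349 -0.3543  0.023 ]
 [-0.3543  0.9351  0.0024]
 [-0.0224 -0.0059 -0.9997]]
[[[0.03,-0.04,0.96],0.01]]
1 -> [0.475 0.302 0.057] tilt 1.3248678811031378 z [ 0.023  0.002 -1.   ] xaz -159.28214684531164 q [ 0.475  0.097  1.995 -0.01   1.029 -1.452]
```

```bash
python3 -m handwheel '[[[0,-0.03,0.4],0],[[0,0,0.3],0],[[0,0,0.2],0],[[0,0,0.05],0],[[0,0,0],0]]' >/dev/null; python3 s.py
```

```text
61.0 p [0.4775 0.3025 0.058 ] q [ 0.474   0.0986  1.99   -0.01    1.029  -1.4527] F [-0.3735  0.5794 -1.5678] gap 0.053769567381303916 29.965786635875702
[[-0.9353 -0.3531  0.0253]
 [-0.3531  0.9356  0.0033]
 [-0.0249 -0.0058 -0.9997]]
```

```bash
python3 -m handwheel '[[[0,0,0.05],0],[[0,0,0.05],0],[[0,0,0],0]]' >/dev/null; python3 s.py | head -1
python3 - <<'E'
from h import *
m,p,d=shot('scene','s4');cv2.imwrite('pics/s4c.png',cv2.resize(p[180:290,330:470],None,fx=4,fy=4,interpolation=3)[:,:,::-1])
E
```

```text
61.3 p [0.4786 0.3031 0.0567] q [ 0.4739  0.1016  1.9893 -0.0097  1.0241 -1.4526] F [-1.0509 -0.0081  3.8168] gap 0.0541015674518919 30.000585615634918
```

View pics/s4c.png

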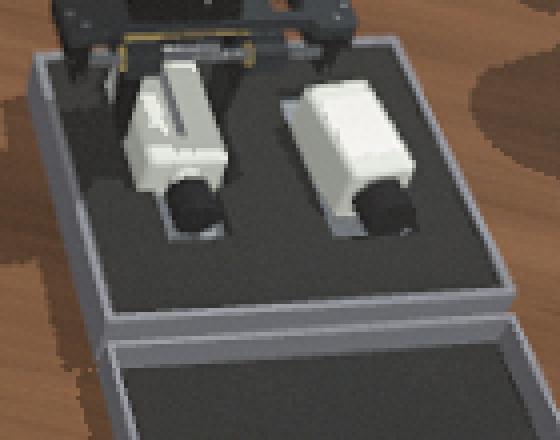

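```bash
python3 -m handwheel '[[[0,0,0],0],[[0,0,0],0],[[0,0,0],0],[[0,0,0],0],[[0,0,0],0]]' -0.3 5 | tail -3; python3 -m handwheel '[[[0,0,-0.3],0],[[0,0,-0.6],0],[[0,0,-1],0],[[0,0,-1],0],[[0,0,-1],0],[[0,0,-1],0],[[0,0,-1],0],[[0,0,0],0]]' >/dev/null; python3 s.py|head -1
python3 - <<'E'
from h import *
m,p,d=shot('scene','s5');cv2.imwrite('pics/s5c.png',cv2.resize(p[180:290,330:470],None,fx=4,fy=4,interpolation=3)[:,:,::-1])
P=cloud(m,d)[d>0]
a=np.radians(20.7);ex=np.array([np.cos(a),np.sin(a)]);ey=np.array([-np.sin(a),np.cos(a)])
q=P[:,:2]-[.4774,.3028];l=np.c_[q@ex,q@ey]
for x0 in (-40,-20,0,20,35):
    s=(abs(l[:,0]*1e3-x0)<8)&(abs(l[:,1])<.018)&(P[:,2]<.1);print(x0,s.sum(),np.median(P[s,2]))
s=(P[:,2]>.045)&(P[:,2]<.1)&(abs(l[:,0])<.1)&(abs(l[:,1])<.045);print(np.percentile(l[s],[2,98],axis=0))
E
```

```text
contact_force: [1.8, -1.1, 3.9]
finger_gap: 0.0623
gripper_force: 1.9
62.65 p [0.4748 0.3033 0.2378] q [ 0.4771 -0.0912  1.858  -0.0081  1.3415 -1.4531] F [-0.1415 -0.1583  0.3012] gap 0.06188583291372875 0.0
-40 38 0.06319384230609659
-20 59 0.064156270045576
0 59 0.06339641853668232
20 68 0.06378961981584236
35 67 0.06355177118973176
[[-0.04043333 -0.02835163]
 [ 0.08574442  0.02361312]]
```

View pics/s5c.png

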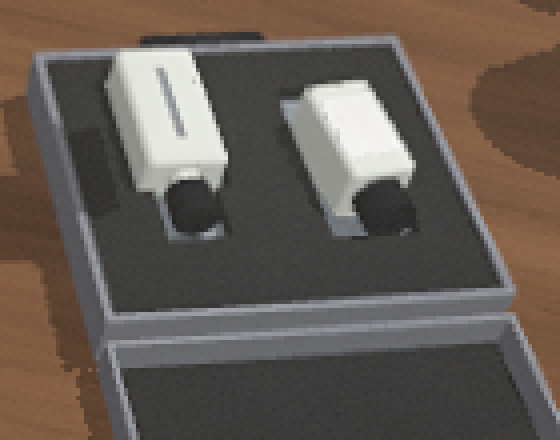

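```bash
python3 -c "
from bench import *
print(hand_in())"
```

```text
the job is handed in; nothing more can be done
None
```

The bottle was shown to the camera underside, cap end, then base end, each about 6 cm from the lens and held about 1.2 s, and within about 2–3° of square. It now lies flat, same side down, on the recess floor with its cap in the narrow part; I handed it in at 62.7 s with the gripper clear, and saw no contact with the inspection camera, jar, beaker or spare bottle. Two joints read a few thousandths of a radian past the rounded limits you listed (0.025 against 0.03, and −1.024 against −1.02), because I tilted the tool by pushing against its reach limits.

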